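Set up the light path of a photometer on an optical rail

ROBOT

A 6-joint arm with a two-finger parallel gripper is mounted at the origin on a cart in front of the work surface, level with it; the furniture and walls round the work are solid. World frame = base frame: x ahead of the robot, y to its left, z up, the work surface at z = 0. Lengths are in mm, angles in rad, forces in N, time in s.
With the tool pointing down it reaches from about 275 to 750 mm from the base axis. Payload 10.2 kg.
Tool frame: the origin (TCP) lies midway between the tips of the shut fingers; the grasp point (between the pads) lies 19 mm behind it; z points along the fingers, y is the direction in which the jaws open and shut (so a half turn about z gives the same grasp; the last joint's range is limited). The gripper opens to 85 mm and grips with 20 to 120 N. Pads are 22 mm wide; open, the fingers measure 114 mm over their backs; the gripper's body (76 mm by 85 mm) begins 54 mm behind the grasp point. The pads swing forward as they close: fully open they stand 13 mm farther back than shut.
Start: joints at [0.997, 0.313, 1.498, -0, 1.331, -0.223], TCP at [180.429, 493.028, 208.394] pointing down, gripper open.
Joint ranges: [-2.94, 2.94], [-0.97, 2.17], [0.19, 2.56], [-1.23, 4.37], [0.02, 3.11], [-2.88, 2.88]. Speed limits (rad/s): [2.39, 2.39, 3.01, 3.14, 3.14, 3.14].

INTERFACE

Orientations are given as a unit quaternion [w, x, y, z].
In Python, from rig import sense, optics, ctrl gives the robot as it stands.
- The arm moves only by the tool play_rows, never from a script. Its argument "plan" is a list of rows, each a list of 7 numbers: the shift along the world's x, y, z in mm, then the turn, a rotation vector about the world's x, y, z in rad, then the opening, from -1 (shut) to 1 (fully open), so that 0 is half open. A call has 1 to 5 rows; each row shifts and turns the pose as measured when the row begins; what a row does not reach is not made up. A row lasts 1/12 s, in which the tool goes at most 41.7 mm and 7.16 degrees, less where a joint would pass 70% of its speed; a pose out of reach is approached as far as the arm can. A call is refused whole if a number of a shift passes 41.7 or a number of a turn 0.125, either way. A call with a gripper value outside its range is refused whole. The fingers move at their own pace and stop on an object; "grip_force" is the grip in N (left out, the last holds). Time passes only in rows, so rows that do not move let the fingers close. It gives the time, the measured TCP pose, the force and the opening at its end, in the units of the state.
- sense(): the state, without advancing time (a new reading comes with each control period).
- optics.capture(name): name is "scene" or "side" or "wrist"; returns a dict with "img" (420x560x3 uint8, blue, green, red), "fx", "fy", "cx", "cy" (pixels), "dist" ([k1, k2, p1, p2, k3] as OpenCV has them; the pictures are not rectified), "world_to_cam" (4x4, takes a point from world to camera coordinates). Camera axes: x right, y up, looking along -z (the intrinsics and any distortion apply to the point x, -y, -z); pixel columns grow to the right and rows downward; lengths in mm; the calibration is good to about 2 mm. A picture is of the moment at which its call begins. There is no depth.
- ctrl.finish_job(): hands the job in, once; it reports no verdict.
The state is a dict: "time_s": time; "joints": joint angles; "dq": joint speeds; "tau": joint torques, N m; "eef_pos": TCP position; "ee_rot": TCP orientation; "force": force on the tool from outside, world axes, zero at the start; "wrist_torque": the same for the moment, N m; "grip_width": opening from 0.0 (shut) to 1.0 (fully open).
Only numpy, scipy, OpenCV 4.12 (cv2) and the standard library are available. Lean on these libraries where they do the work, as an engineer would, in place of code of your own. Each camera call takes 0.05 s, during which the arm holds its last target. There are 200 camera calls.

TASK

Set up the photometer on the optical rail: seat the detector on the rail at the right-hand end, its carrier close up against the end stop and its snout towards the lamp; seat the vial holder on the rail midway between the lamp and the detector, and the lens midway between the lamp and the vial holder. Then stand the capped sample vial down in the holder's well, keeping the vial upright all the while, and leave the dropper bottle and the beaker where they stand.

Things in the scene. Friction and masses are not known exactly. Their poses are not given: they have to be found in the camera images.
- rail: Aluminium optical rail, 400 mm, fixed. Origin mid-length on the worktop, y along it to the lamp (left), z up. Prism, top 32 mm up and 24 wide, sloping to 44 wide; flange 64 wide. Black end stop across the right end: face at rail y -188 mm, 48 mm high. A seated carrier straddles the prism, its y along rail y, its underside 14 mm above the worktop.
- lamp_center (a point): Finned lamp house, already fixed on the rail near its left end (rail y +150 mm), snout to the right. Point: above the middle of its carrier, on the optical axis, 74 mm above the worktop. Fins 52 mm wide; snout reaches 31 mm from the point. 'Midway' is reckoned along the rail between the middles of the carriers, which are the listed points.
- lens_center (a point): Loose lens carrier: lens in an upright dark square plate 42 wide (x), 42 high, 12 mm thick (y), on a saddle 58 (x) x 40 (y) x 25 mm high. Point: middle of the plate, 60 mm above the saddle's underside (plate spans 39 to 81). Saddle's groove runs along its y: 18 mm deep, 40 wide at the open underside, 26 at the top. 220 g. Either way round on the rail. Grip the plate's 42 mm.
- holder_center (a point): Loose vial holder carrier: dark square block 44 x 44 mm with a round well in its top, on the same saddle as the lens's (groove along its y). Point: middle of the block, 50 mm above the saddle's underside; the block spans 34 to 66 mm, a flared round collar on it reaches 72 mm. 320 g. Either way round on the rail.
- holder_well (a point): Middle of the floor of the holder's round well, 4 mm above holder_center and 54 mm above the saddle's underside. The well is 32 mm wide and 18 mm deep from the top of the collar, whose mouth flares to 39 mm.
- detector_center (a point): Loose detector carrier: closed dark box 42 wide (x), 34 long (y), 42 mm high, round snout to its +y, small coax socket at -y (each to 31 mm), on the same saddle, 40 mm long in y, so up against the stop the point is at rail y -168 mm. Point: middle of the box, 60 mm above the saddle's underside. Placed right, its +y points to the lamp. 280 g. Grip the box's 42 mm.
- vial_center (a point): Loose clear screw-cap sample vial with a dark cap, upright on the worktop: body 28 mm wide up to 47 mm, cap 22 mm wide up to 57 mm. Point: on its axis, 28.5 mm above its underside. 35 g. In the well its lowest 18 mm are inside: grip it high enough that the fingertips stay above that.
- dropper_center (a point): Dropper bottle, loose, 37 mm wide, 102 mm high; point on its axis, 50 mm up. A bystander.
- beaker_center (a point): Small glass beaker, loose, 47 mm wide, 60 mm high; point on its axis, 30 mm up. A bystander.

How it is judged (in metres and radians):
At the end, for the whole second after the job is handed in: Carriers fully down astride the rail (z 3 mm, across 4 mm, 0.12 rad): detector snout to lamp, at most 12 mm from the stop; holder within 15 mm of midway lamp-detector, lens within 13 mm of midway lamp-holder (detector at the stop); vial upright on the well's floor; all at rest (y of detector_center in the frame of rail between -0.171 and -0.156 m and x of detector_center in the frame of rail between -0.004 and 0.004 m and z of detector_center in the frame of rail between 0.071 and 0.077 m and angle between the y axis of each of detector_center, holder_center, lens_center and the y axis of rail, either way round below 0.12 rad and linear speed of each of detector, holder, lens, vial below 0.02 m/s and y of lamp_center in the frame of detector_center above 0.2 m and y of holder_center in the frame of rail between -0.022 and 0.01 m and x of holder_center in the frame of rail between -0.004 and 0.004 m and z of holder_center in the frame of rail between 0.061 and 0.067 m and y of lens_center in the frame of rail between 0.058 and 0.084 m and x of lens_center in the frame of rail between -0.004 and 0.004 m and z of lens_center in the frame of rail between 0.071 and 0.077 m and horizontal distance between vial_center and holder_well below 0.005 m and z of vial_center in the frame of holder_well between 0.025 and 0.032 m and angle between vial_center's own z axis and vertical below 0.12 rad); the robot touches nothing.
It fails at once if the vial is tipped more than 40 degrees (angle between vial_center's own z axis and vertical above 0.7 rad).
It fails at once if the dropper bottle is pushed or knocked over (distance of dropper_center from where it was at the start of the episode above 0.015 m).
It fails at once if the beaker is pushed or knocked over (distance of beaker_center from where it was at the start of the episode above 0.015 m).
It also fails if it takes over 112 s, if anything falls off the work surface, if the arm or the gripper's body presses on something with over 40 N, if the wrist force passes 120 N, or if a joint passes its speed limit or range.

## Working session

There is one attempt and no reset: what is moved stays moved. The work goes in short steps, Python scripts to look and compute and a tool call to move; the robot and the scene stay as the last step left them, time stands still between calls to the robot, and variables do not carry over. Pictures are saved under pics/ and viewed, about 12 in all and at most 16, crops included, and the job is handed in when it is done.

Besides the shell and the picture viewer there is one more tool, called as a command line: name --pt "numbers of a row" for each row, then --argument value for the rest. play_rows: Moves the arm, as the interface text tells. Its arguments: {"type":"object","properties":{"plan":{"type":"array"},"grip_force":{"type":"number"}},"required":["plan"]}

```bash
mkdir -p pics; cat > h.py <<'E'
import numpy as np, cv2
from rig import sense, optics, ctrl
def cap(n,fn=None):
    d=optics.capture(n)
    if fn: cv2.imwrite('pics/'+fn+'.png',d['img'])
    return d
def K(d): return np.array([[d['fx'],0,d['cx']],[0,d['fy'],d['cy']],[0,0,1.]])
def ray(d,uv):
    p=cv2.undistortPoints(np.array([[uv]],float),K(d),np.array(d['dist'],float))[0,0]
    M=np.array(d['world_to_cam']);R=M[:3,:3];t=M[:3,3]
    return -R.T@t, R.T@np.array([p[0],-p[1],-1.])
def onz(d,uv,z):
    c,r=ray(d,uv); return c+r*(z-c[2])/r[2]
def proj(d,P):
    M=np.array(d['world_to_cam']);P=np.atleast_2d(P).astype(float)
    q=P@M[:3,:3].T+M[:3,3]; q=q*[1,-1,-1]
    return cv2.projectPoints(q,np.zeros(3),np.zeros(3),K(d),np.array(d['dist'],float))[0][:,0]
def load(fn):
    import pickle; return pickle.load(open(fn,'rb'))
def save(d,fn):
    import pickle; pickle.dump(d,open(fn,'wb'))
E
python3 - <<'E'
from h import *
print(sense())
for n in ['scene','side','wrist']:
    d=cap(n,n+'0'); save(d,n+'0.pkl'); M=np.array(d['world_to_cam']); print(n,d['fx'],d['dist'],-M[:3,:3].T@M[:3,3],M[2,:3])
E
```

```text
{'time_s': 0.0, 'joints': array([ 9.96607988e-01,  3.13426966e-01,  1.49846950e+00,  9.09319479e-06,
        1.33103492e+00, -2.23420960e-01]), 'dq': array([ 9.34195413e-04,  2.22061200e-05, -7.07807278e-04, -8.69569437e-04,
       -2.83388650e-05, -2.00747753e-04]), 'tau': array([ 1.78733485e-04, -4.12270725e+01, -2.59742653e+01, -1.92038297e-04,
        4.17847827e-03, -8.63827495e-06]), 'eef_pos': array([180.24761149, 492.76013639, 207.83469549]), 'ee_rot': array([-2.63995446e-04,  1.74486981e-01,  9.84659253e-01, -6.15123108e-04]), 'force': array([-0.07014763,  0.55593682,  0.84727204]), 'wrist_torque': array([ 0.05636291, -0.07330718, -0.00448579]), 'grip_width': 1.0019241968296313}
scene 500.4308601097648 [0.01828718 0.         0.         0.         0.        ] [-280.2392476  -692.95118758  684.28134212] [-0.6575485  -0.55525353  0.50923815]
side 523.3648888240725 [-0.1627877  0.         0.         0.         0.       ] [588.63258653 962.52855887 894.81311887] [0.04477515 0.77108584 0.63515496]
wrist 367.6701356328788 [-0.00240708  0.          0.          0.          0.        ] [109.01314167 519.66585739 372.76972387] [-0.27988606  0.10218823  0.95457915]
```

View pics/scene0.png

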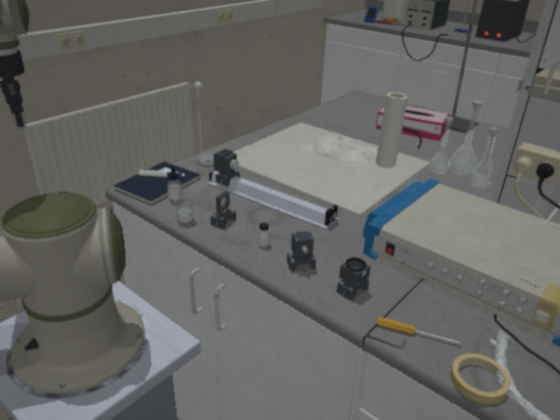

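View pics/side0.png

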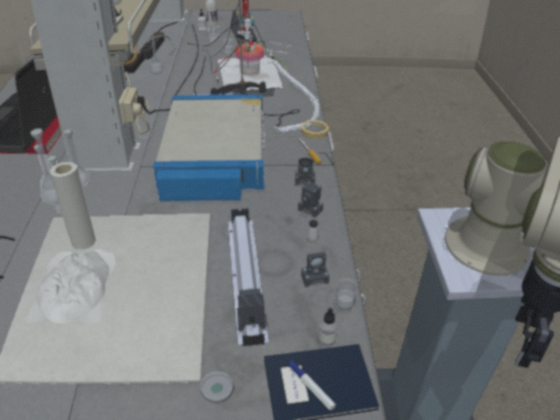

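The scene view shows the lamp (225,165), end stop (333,213), lens (222,210), vial (264,236), detector (301,250), holder (353,277), dropper (174,188) and beaker (184,212). In the side view, the lamp is at (250,308), stop (240,215), lens (316,268), vial (313,230), detector (311,200), holder (305,172), dropper (327,328) and beaker (345,295).

```bash
python3 - <<'E'
from h import *
a=load('scene0.pkl');b=load('side0.pkl')
def tri(u,v):
    c1,r1=ray(a,u);c2,r2=ray(b,v)
    s=np.linalg.lstsq(np.c_[r1,-r2],c2-c1,rcond=None)[0]
    p,q=c1+r1*s[0],c2+r2*s[1]; return (p+q)/2,np.linalg.norm(p-q)
for n,u,v in [('stop top',(333,212),(240,213)),('lamp',(226,160),(250,303)),('lens',(223,203),(317,263)),('vial',(264,236),(313,230)),('det',(301,242),(311,194)),('hold',(354,273),(305,170)),('drop',(175,188),(328,326)),('beak',(184,212),(346,294))]:
    print(n,*tri(u,v))
A=a['img'][130:310,150:400];B=b['img'][150:350,200:400]
cv2.imwrite('pics/ca.png',cv2.convertScaleAbs(cv2.resize(A,None,fx=3.2,fy=3.2,interpolation=3),alpha=1.5,beta=15))
cv2.imwrite('pics/cb.png',cv2.convertScaleAbs(cv2.resize(B,None,fx=3,fy=3,interpolation=3),alpha=1.5,beta=15))
E
```

```text
stop top [ 644.54894942 -102.88125585   35.44917084] 5.5214043267355
lamp [613.42754842 247.19503407  78.65377391] 1.0991922942044101
lens [463.30533922 107.60794088  55.07943053] 5.465161462728121
vial [456.95901836 -39.17807022  26.67372837] 1.5908225511303318
det [ 455.73916505 -148.2107607    60.14998628] 4.018787642361922
hold [ 460.85818565 -285.54818345   43.76932368] 3.98753643404903
drop [452.89711866 280.10320699  39.17858527] 0.9935451282808481
beak [400.77406018 181.81144194  27.09513027] 0.164619564076915
```

View pics/ca.png

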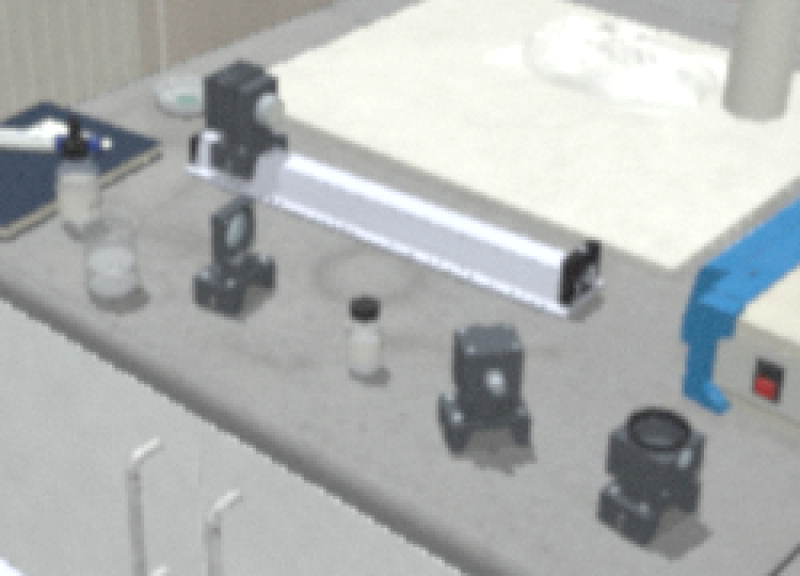

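View pics/cb.png

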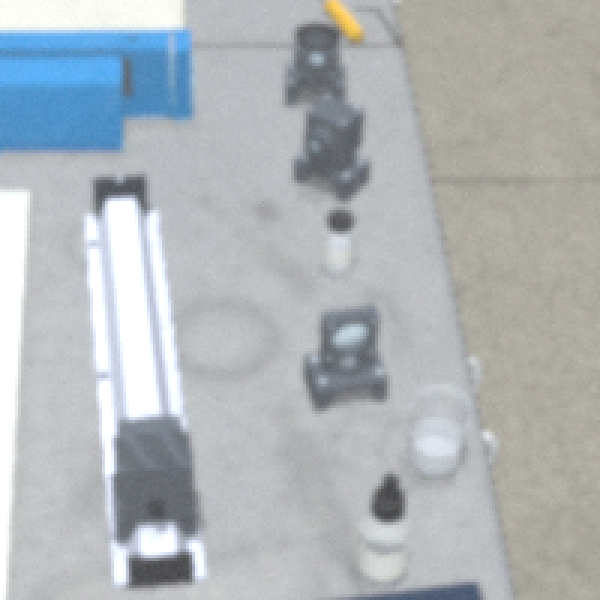

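The carriers stand in a row on the near side of the rail. The detector and holder look turned, so I'll go above for a wrist view.

play_rows --pt "15 -31 10 0 0 -0.07 1" --pt "19 -31 10 0 0 -0.07 1" --pt "19 -31 10 0 0 -0.07 1" --pt "19 -31 10 0 0 -0.07 1" --pt "19 -31 10 0 0 -0.07 1"

```text
time_s: 0.57
eef_pos: [269.1, 334.4, 255.4]
ee_rot: [-0.003, 0.345, 0.939, -0.003]
force: [1.2, 0.4, -0.1]
grip_width: 1.0
```

play_rows --pt "19 -31 10 0 0 -0.07 1" --pt "19 -31 10 0 0 -0.07 1" --pt "19 -31 10 0 0 -0.07 1" --pt "19 -31 10 0 0 -0.07 1" --pt "19 -31 10 0 0 -0.07 1"

```text
time_s: 0.98
eef_pos: [365.6, 171.0, 307.7]
ee_rot: [-0.003, 0.51, 0.86, -0.003]
force: [0.6, 1.1, 0.0]
grip_width: 0.995
```

play_rows --pt "19 -31 5 0 0 -0.07 1" --pt "19 -31 5 0 0 -0.07 1" --pt "19 -31 0 0 0 -0.07 1" --pt "19 -31 0 0 0 -0.07 1" --pt "19 -31 0 0 0 -0.07 1"

```text
time_s: 1.4
eef_pos: [463.7, 6.6, 320.6]
ee_rot: [-0.002, 0.66, 0.752, -0.001]
force: [0.7, 1.4, 0.1]
grip_width: 0.994
```

```bash
python3 - <<'E'
from h import *
d=cap('wrist','w1'); save(d,'w1.pkl'); s=sense(); print(s['eef_pos'],s['joints'])
I=cv2.convertScaleAbs(cv2.resize(d['img'],None,fx=1.42,fy=1.42,interpolation=3),alpha=1.4,beta=10)
for n,P in [('r',(624,95,32)),('v',(457,-39,0)),('b',(401,182,30)),('d',(453,280,39))]:
    print(n,proj(d,P))
cv2.imwrite('pics/w1b.png',I)
E
```

```text
[466.10795369   1.84083025 319.39469295] [-0.24709071  0.1263941   1.44467327 -0.00184221  1.57525237 -0.36895134]
r [[420.17652344 106.08088921]]
v [[267.1538268  190.52035878]]
b [[240.68692483  -2.93819115]]
d [[ 301.34023869 -106.62600381]]
```

View pics/w1b.png

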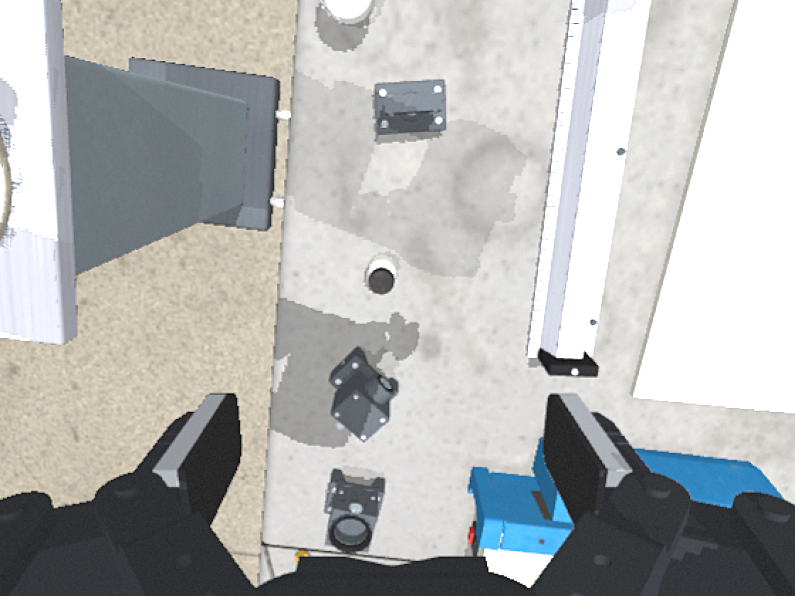

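The overhead wrist view (scaled ×1.42) shows the lens saddle at (410,107), vial cap (381,280), detector (363,400) with its snout up-right at (384,385) towards +y+x, holder (352,510) and the stop (568,363).

```bash
python3 - <<'E'
from h import *
d=load('w1.pkl');I=d['img']
def c(x0,y0,w,h,f=6): return cv2.resize(I[y0:y0+h,x0:x0+w],None,fx=f,fy=f,interpolation=cv2.INTER_NEAREST)
m=np.hstack([cv2.convertScaleAbs(c(225,238,66,76),alpha=2.5,beta=20),cv2.convertScaleAbs(c(222,320,66,76),alpha=2.5,beta=20)])
cv2.imwrite('pics/m1.png',m)
E
```

```text
(no output)
```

View pics/m1.png

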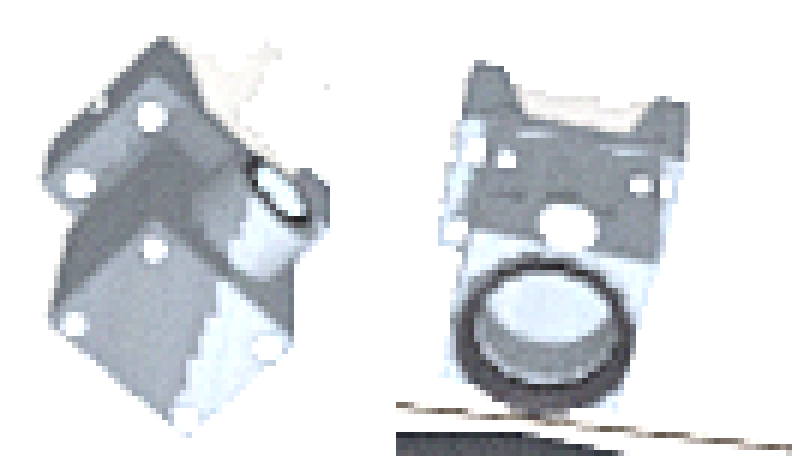

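```bash
python3 - <<'E'
from h import *
d=load('w1.pkl')
P=lambda x,y,z:onz(d,((x)/6+225-.4,(y)/6+238-.4),z)
t,l,b,r=[P(*q,81) for q in [(152,248),(72,325),(187,418),(268,347)]]
print('det',t,l,b,r,(t+l+b+r)/4); v=(r-t)+(b-l); print('xaxis deg',np.degrees(np.arctan2(v[1],v[0])),np.linalg.norm(v)/2,np.linalg.norm(l-t)); w=(t-l)+(r-b);print(np.degrees(np.arctan2(w[1],w[0])), (np.degrees(np.arctan2(*(t-l)[1::-1]))))
H=lambda x,y,z:onz(d,((x-396)/6+222-.4,(y)/6+320-.4),z)
print('hold',H(545,332,72)); a,b=H(508,158,25),H(640,185,25); v=b-a; print(v,np.degrees(np.arctan2(v[1],v[0])))
a,b=H(470,235,66),H(655,258,66); v=b-a; print(v,np.degrees(np.arctan2(v[1],v[0])))
L=lambda x,y,z:onz(d,(x/1.42,y/1.42),z)
q=[L(383,93,25),L(438,89,25),L(441,125,25),L(385,124,25)]; print('lens',q,sum(q)/4)
print('vial',L(381,281,57)); print('stop',L(540,352,48),L(597,365,48),L(550,376,48))
# rail: rough edges: flange left edge, prism
for y in (40,100,160,220):
    g=d['img'][y].astype(int).sum(1); e=np.abs(np.diff(g)); i=np.where(e[350:480]>60)[0]+350; print(y,[(k,int(e[k])) for k in i])
E
```

```text
det [ 449.45379233 -131.78532916   81.        ] [ 435.03707346 -151.47658831   81.        ] [ 461.02040493 -170.02805211   81.        ] [ 475.70909356 -151.20286365   81.        ] [ 455.30509107 -151.12320831   81.        ]
xaxis deg -36.01106085163713 32.289780026940704 24.404660825532115
52.92305230655916 53.790724777644364
hold [ 460.53344854 -282.04456742   72.        ]
[ 3.32212411e+01 -3.51509046e+00  5.68434189e-14] -6.039908903258375
[42.48668379 -0.62930925  0.        ] -0.8485982927592056
lens [array([441.32619205, 116.82019171,  25.        ]), array([485.70964794, 125.72973414,  25.        ]), array([492.5720787 ,  98.34694248,  25.        ]), array([446.01670863,  93.03436059,  25.        ])] [466.40615683 108.48280723  25.        ]
vial [459.24273486 -33.62788628  57.        ]
stop [610.17221803 -83.16662131  48.        ] [664.38202469 -88.8885877   48.        ] [ 624.3464043  -105.29112907   48.        ]
40 [(np.int64(395), 120), (np.int64(396), 106), (np.int64(397), 435), (np.int64(405), 132), (np.int64(406), 171), (np.int64(420), 126), (np.int64(421), 220), (np.int64(422), 162), (np.int64(450), 211), (np.int64(451), 112)]
100 [(np.int64(388), 133), (np.int64(389), 133), (np.int64(390), 266), (np.int64(397), 117), (np.int64(398), 171), (np.int64(413), 220), (np.int64(440), 156), (np.int64(441), 140)]
160 [(np.int64(380), 97), (np.int64(382), 229), (np.int64(384), 100), (np.int64(386), 229), (np.int64(389), 63), (np.int64(390), 181), (np.int64(404), 216), (np.int64(405), 88), (np.int64(430), 121), (np.int64(431), 160), (np.int64(473), 82), (np.int64(476), 120), (np.int64(477), 178)]
220 [(np.int64(372), 111), (np.int64(373), 120), (np.int64(374), 349), (np.int64(375), 135), (np.int64(382), 187), (np.int64(395), 131), (np.int64(396), 139), (np.int64(420), 116), (np.int64(421), 167), (np.int64(457), 89), (np.int64(460), 144), (np.int64(461), 184)]
```

```bash
python3 - <<'E'
from h import *
d=load('w1.pkl')
for y,l,r in [(40,421.2,450.3),(100,413.5,440.5),(160,404.6,430.5),(220,395.5,420.7)]:
    A,B=onz(d,(l,y),32),onz(d,(r,y),32); print(A,B,(A+B)/2,np.linalg.norm(A-B))
A=onz(d,(421.2,40),32)+onz(d,(450.3,40),32);B=onz(d,(395.5,220),32)+onz(d,(420.7,220),32)
v=A-B;print('rail y dir: tilt deg',np.degrees(np.arctan2(-v[0],v[1])))
E
```

```text
[607.61382219 165.18996204  32.        ] [640.14182555 169.47581457  32.        ] [623.87782387 167.3328883   32.        ] 32.80913796916635
[614.50654405 100.71036057  32.        ] [646.07045837 104.87471457  32.        ] [630.28850121 102.79253757  32.        ] 31.837439140439756
[620.61083069  29.84342541  32.        ] [652.3473533   34.03785581  32.        ] [636.479092    31.94064061  32.        ] 32.012499338512185
[627.09705757 -48.24109622  32.        ] [659.54294591 -43.94326118  32.        ] [643.32000174 -46.0921787   32.        ] 32.729299658991145
rail y dir: tilt deg 5.205052171304478
```

play_rows --pt "-1 -20 -21 0 0 -0.095 1" --pt "-1 -20 -21 0 0 -0.095 1" --pt "-1 -20 -21 0 0 -0.095 1" --pt "-1 -20 -21 0 0 -0.095 1" --pt "-1 -20 -21 0 0 -0.095 1"

```text
time_s: 1.87
eef_pos: [462.9, -103.4, 212.8]
ee_rot: [0.001, 0.826, 0.563, -0.0]
force: [1.4, -0.4, 0.1]
grip_width: 0.999
```

play_rows --pt "-1 -20 -21 0 0 -0.095 1" --pt "-1 -20 -21 0 0 -0.095 1" --pt "-1 -12 -21 0 0 -0.095 1" --pt "0 0 0 0 0 0 1"

```text
time_s: 2.2
eef_pos: [456.8, -159.4, 142.7]
ee_rot: [-0.002, 0.903, 0.431, -0.002]
force: [-0.1, 0.4, -0.2]
grip_width: 0.998
```

```bash
cat >> h.py <<'E'
def overlay(d,pts,fn,f=1.4):
    I=cv2.convertScaleAbs(cv2.resize(d['img'],None,fx=f,fy=f,interpolation=3),alpha=1.4,beta=10)
    for p in proj(d,pts): cv2.circle(I,tuple(int(round(x)) for x in p*f),3,(0,0,255),1)
    cv2.imwrite('pics/'+fn+'.png',I)
def box(c,yaw,w,l,z):
    a=np.radians(yaw);x=np.array([np.cos(a),np.sin(a)]);y=np.array([-x[1],x[0]])
    return [[*(np.array(c[:2])+sx*w/2*x+sy*l/2*y),z] for sx in(-1,1) for sy in (-1,1)]
def phi():
    q=sense()['ee_rot']; return np.degrees(2*np.arctan2(q[2],q[1]))-90
E
python3 - <<'E'
from h import *
d=cap('wrist'); save(d,'w2.pkl'); s=sense(); print(s['eef_pos'],phi())
overlay(d,box((455.3,-151.1),-36.3,42,34,81),'w2')
E
```

```text
[ 457.63094331 -158.96752687  144.65003644] -38.69365658527338
```

View pics/w2.png

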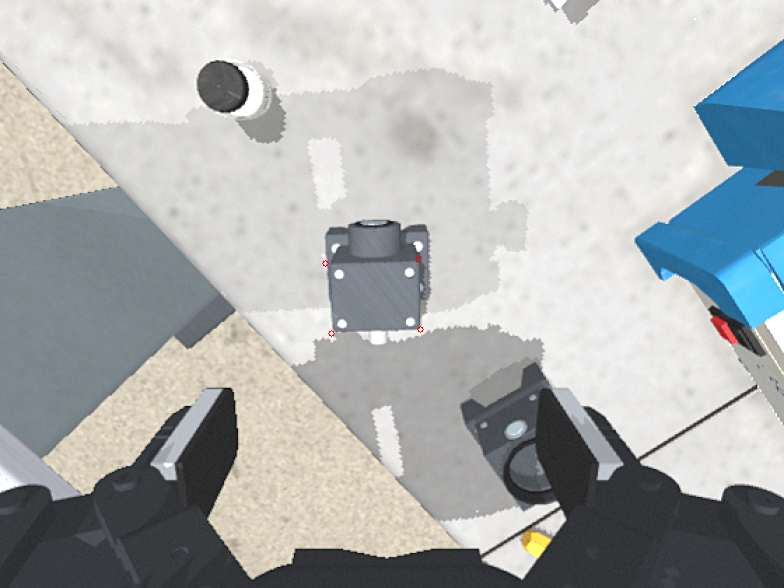

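The detector sits square to the jaws, centred at (375,295), within a pixel or two of the prediction, with its snout up in the image. Grasping it now.

play_rows --pt "-2 4 -10 0 0 0.02 1" --pt "0 4 -25 0 0 0.02 1" --pt "0 0 -25 0 0 0 1" --pt "0 0 -25 0 0 0 1" --pt "0 0 -14 0 0 0 1" --grip_force 50

```text
time_s: 2.67
eef_pos: [460.7, -149.5, 51.8]
ee_rot: [0.006, 0.888, 0.46, 0.003]
force: [0.3, 0.5, 0.0]
grip_width: 1.002
```

play_rows --pt "0 0 0 0 0 0 1" --pt "0 0 0 0 0 0 -1" --pt "0 0 0 0 0 0 -1" --pt "0 0 0 0 0 0 -1" --pt "0 0 0 0 0 0 -1"

```text
time_s: 3.08
eef_pos: [463.1, -147.7, 56.2]
ee_rot: [0.007, 0.885, 0.465, 0.004]
force: [-3.8, 3.2, 25.5]
grip_width: 0.45
```

play_rows --pt "0 0 0 0 0 0 -1" --pt "0 0 0 0 0 0 -1" --pt "0 0 0 0 0 0 -1" --pt "0 0 0 0 0 0 -1"

```text
time_s: 3.42
eef_pos: [470.1, -151.0, 70.2]
ee_rot: [0.017, 0.885, 0.466, 0.01]
force: [0.2, 0.4, 0.9]
grip_width: -0.002
```

```bash
python3 - <<'E'
from h import *
s=sense(); print(s)
d=cap('wrist'); save(d,'w3.pkl')
overlay(d,[s['eef_pos']],'w3')
E
```

```text
{'time_s': 3.4167, 'joints': array([-5.48585242e-01,  3.86008367e-01,  1.79508932e+00,  2.10925817e-05,
        9.20146417e-01,  5.32751841e-02]), 'dq': array([ 0.00196691, -0.04255219, -0.02930627,  0.00054663,  0.01273212,
       -0.00313786]), 'tau': array([ 1.43713094e-01, -3.98382068e+01, -2.14016140e+01,  6.90799300e-02,
       -1.29317944e-01,  3.88695655e-03]), 'eef_pos': array([ 470.09312832, -150.99652857,   70.15930723]), 'ee_rot': array([0.01732147, 0.88474569, 0.46563733, 0.01033986]), 'force': array([0.24420308, 0.35763582, 0.8632662 ]), 'wrist_torque': array([ 0.03039864,  0.04452233, -0.00586552]), 'grip_width': -0.0023522672983432554}
```

View pics/w3.png

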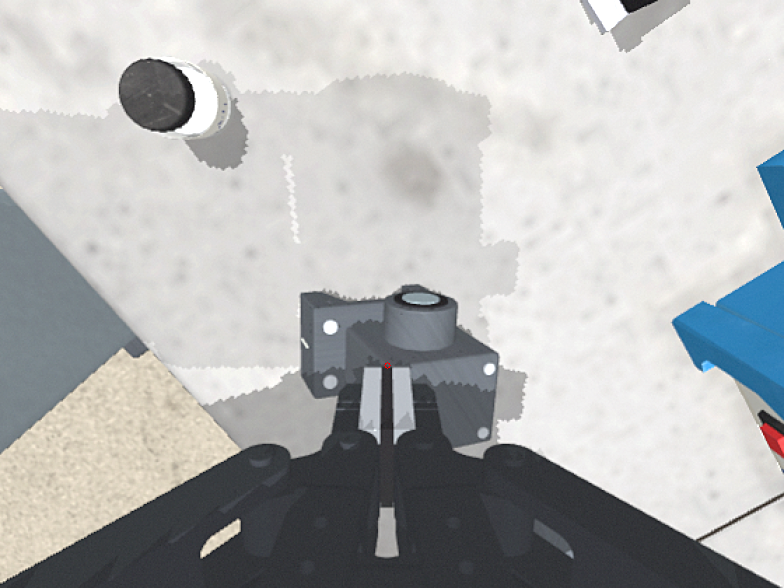

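The fingers slipped off upward and shut beside the box. The saddle is at (302–345) left and the box at (424,380), so the detector may be tipped. I'll check from the fixed cameras.

```bash
python3 - <<'E'
from h import *
a=cap('scene');b=cap('side');save(a,'s1.pkl');save(b,'b1.pkl')
f=lambda I:cv2.convertScaleAbs(cv2.resize(I,(390,390),interpolation=3),alpha=1.7,beta=20)
cv2.imwrite('pics/m2.png',np.hstack([f(a['img'][195:285,255:345]),f(b['img'][155:245,265:355])]))
E
```

```text
(no output)
```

View pics/m2.png

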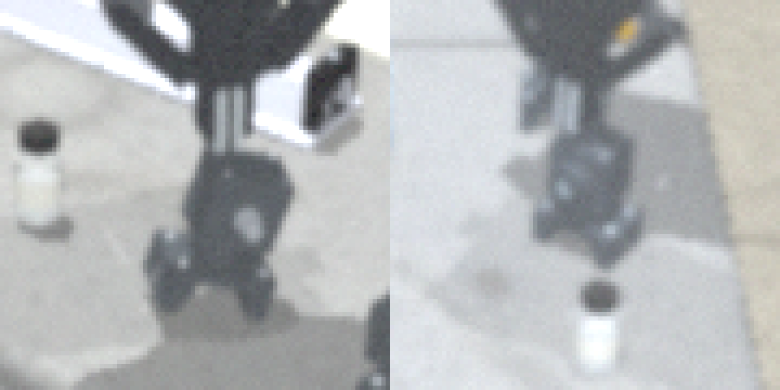

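play_rows --pt "0 0 15 0 0 0 -1" --pt "0 0 30 0 0 0 -1" --pt "-8 0 30 0 0 0 0" --pt "0 0 0 0 0 0 1" --pt "0 0 0 0 0 0 1"

```text
time_s: 3.98
eef_pos: [458.7, -149.2, 144.4]
ee_rot: [0.013, 0.885, 0.466, 0.008]
force: [0.2, -1.0, -0.5]
grip_width: 0.419
```

play_rows --pt "0 0 0 0 0 0 1" --pt "0 0 0 0 0 0 1" --pt "0 0 0 0 0 0 1"

```text
time_s: 4.23
eef_pos: [458.1, -148.9, 142.4]
ee_rot: [0.012, 0.885, 0.466, 0.007]
force: [0.6, 0.6, -0.4]
grip_width: 0.848
```

```bash
python3 - <<'E'
from h import *
s=sense();print(s['eef_pos'],s['ee_rot'],phi())
d=cap('wrist'); save(d,'w4.pkl')
overlay(d,box((455.3,-151.1),-36.3,42,34,81),'w4')
E
```

```text
[ 458.12667425 -148.86374604  142.43595593] [0.01170458 0.88477597 0.46581596 0.00706892] -34.46827475601607
```

View pics/w4.png

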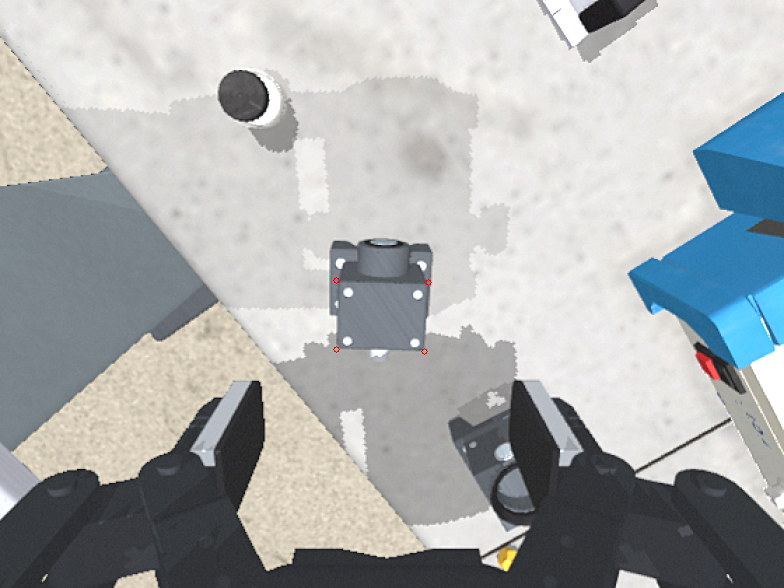

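The detector is back upright, within a couple of pixels of where it stood. The grip was too high: half-open pads sit farther back, so I'll go lower and take out the small tilt.

play_rows --pt "-3 -2 -15 0.007 0.012 0 1" --pt "-1 -1 -30 0.007 0.012 0 1" --pt "0 0 -30 0 0 0 1" --pt "0 0 -22 0 0 0 1" --pt "0 0 -5 0 0 0 1"

```text
time_s: 4.7
eef_pos: [452.3, -151.6, 32.7]
ee_rot: [-0.002, 0.885, 0.466, -0.001]
force: [-0.3, 0.6, -1.2]
grip_width: 1.002
```

```bash
cat >> h.py <<'E'
def st():
    s=sense();q=s['ee_rot'];q=q*np.sign(q[1]);a=np.array([q[1],q[2]]);a=a/np.linalg.norm(a)
    v=2*np.array([q[0]*a[0]-q[3]*a[1],q[0]*a[1]+q[3]*a[0]])
    print('t %.2f'%s['time_s'],'pos',s['eef_pos'].round(1),'phi %.2f'%phi(),'fixtilt',v.round(3),'F',s['force'].round(1),'g %.3f'%s['grip_width'])
E
python3 -c "from h import *;st()"
```

```text
t 4.70 pos [ 452.3 -151.6   32.7] phi -34.45 fixtilt [-0.002 -0.004] F [-0.3  0.6 -1.2] g 1.002
```

play_rows --pt "2 0 4 0 0 0 1" --pt "1 0 0 0 0 0 0.3" --pt "0 0 0 0 0 0 -1" --pt "0 0 0 0 0 0 -1" --pt "0 0 0 0 0 0 -1"

```text
time_s: 5.12
eef_pos: [455.5, -151.8, 37.5]
ee_rot: [-0.003, 0.885, 0.466, -0.002]
force: [2.1, 0.2, -1.8]
grip_width: 0.485
```

play_rows --pt "0 0 0 0 0 0 -1" --pt "0 0 0 0 0 0 -1" --pt "0 0 0 0 0 0 -1"

```text
time_s: 5.37
eef_pos: [455.9, -152.0, 38.7]
ee_rot: [-0.002, 0.885, 0.466, -0.001]
force: [-0.9, 1.0, -3.3]
grip_width: 0.481
```

```bash
python3 -c "from h import *;st()"
```

```text
t 5.37 pos [ 455.9 -152.    38.7] phi -34.44 fixtilt [-0.002 -0.004] F [-0.9  1.  -3.3] g 0.481
```

Gripped at 41 mm. Lifting, turning it to the rail's bearing and moving to a spot where the wrist camera can see the stop.

play_rows --pt "0 0 15 0 0 0 -1" --pt "0 5 30 0 0 0.09 -1" --pt "9 14 30 0 0 0.1 -1" --pt "9 14 20 0 0 0.1 -1" --pt "9 14 5 0 0 0.1 -1"

```text
time_s: 5.78
eef_pos: [480.1, -104.1, 140.9]
ee_rot: [-0.004, 0.775, 0.632, -0.005]
force: [0.6, -0.6, -3.3]
grip_width: 0.486
```

play_rows --pt "9 14 0 0 0 0.1 -1" --pt "9 14 0 0 0 0.1 -1" --pt "9 14 0 0 0 0.1 -1" --pt "0 0 0 0 0 0 -1"

```text
time_s: 6.12
eef_pos: [509.7, -58.2, 143.7]
ee_rot: [-0.001, 0.663, 0.748, -0.004]
force: [-0.1, 0.4, -2.8]
grip_width: 0.481
```

```bash
python3 - <<'E'
from h import *
st()
d=cap('wrist'); save(d,'w5.pkl')
overlay(d,[],'w5') if 0 else cv2.imwrite('pics/w5.png',cv2.resize(d['img'],None,fx=1.42,fy=1.42,interpolation=3))
E
```

```text
t 6.12 pos [509.7 -58.2 143.7] phi 6.88 fixtilt [ 0.004 -0.006] F [-0.1  0.4 -2.8] g 0.481
```

View pics/w5.png

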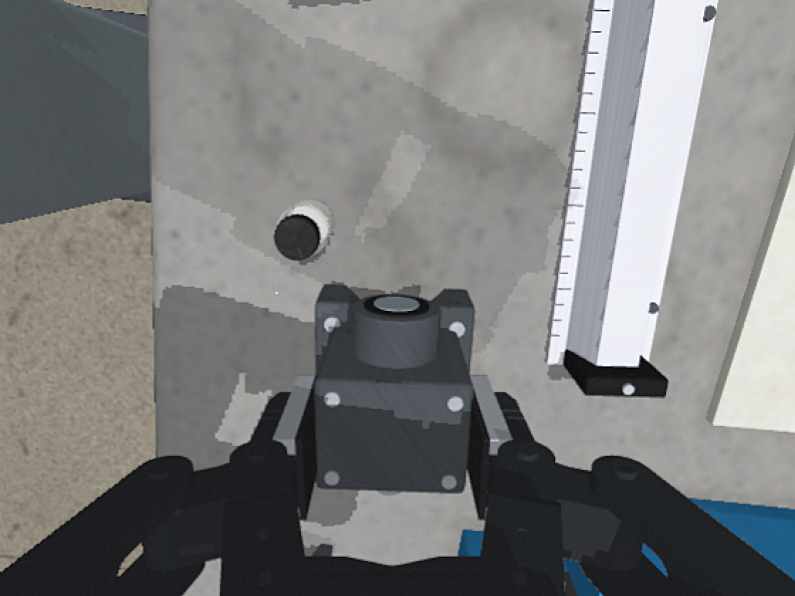

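The detector is held square with its snout up (towards +y). The stop's top spans (587–667, 375–396), and the prism's left top edge runs from (651,30) to (598,362).

```bash
python3 - <<'E'
from h import *
d=load('w5.pkl'); f=1.42
P=lambda x,y,z:onz(d,(x/f,y/f),z)
for q in [(587,375,48),(667,377,48),(587,396,48),(667,395,48),(651,30,32),(598,362,32),(640,367,32)]: print(q,P(*q))
for x in (605,628,650):
    g=d['img'][240:290,int(x/f)].astype(int).sum(1); print(x,list(zip(range(240,290),g))[10:45:1])
# row profile
for y in (60,140,220):
    g=d['img'][y].astype(int).sum(1); e=np.diff(g); print(y,[(int(k)+370,int(e[370+k])) for k in np.where(abs(e[370:520])>50)[0]])
E
```

```text
(587, 375, 48) [621.05906286 -92.53626292  48.        ]
(667, 377, 48) [664.65076957 -88.35256109  48.        ]
(587, 396, 48) [ 624.01605547 -105.03808468   48.        ]
(667, 395, 48) [667.68413809 -99.00501034  48.        ]
(651, 30, 32) [616.90082638  80.9814871   32.        ]
(598, 362, 32) [632.74684593 -90.56540643  32.        ]
(640, 367, 32) [657.48276704 -90.67291978  32.        ]
605 [(250, np.int64(720)), (251, np.int64(720)), (252, np.int64(721)), (253, np.int64(719)), (254, np.int64(720)), (255, np.int64(724)), (256, np.int64(749)), (257, np.int64(757)), (258, np.int64(0)), (259, np.int64(39)), (260, np.int64(62)), (261, np.int64(53)), (262, np.int64(55)), (263, np.int64(65)), (264, np.int64(58)), (265, np.int64(80)), (266, np.int64(93)), (267, np.int64(107)), (268, np.int64(117)), (269, np.int64(120)), (270, np.int64(108)), (271, np.int64(111)), (272, np.int64(114)), (273, np.int64(110)), (274, np.int64(103)), (275, np.int64(106)), (276, np.int64(96)), (277, np.int64(72)), (278, np.int64(208)), (279, np.int64(430)), (280, np.int64(485)), (281, np.int64(467)), (282, np.
[... 1385 characters left out ...]
, (276, np.int64(108)), (277, np.int64(90)), (278, np.int64(69)), (279, np.int64(237)), (280, np.int64(465)), (281, np.int64(504)), (282, np.int64(494)), (283, np.int64(494)), (284, np.int64(492))]
60 [(406, -93), (407, -63), (409, 132), (410, 251), (423, -187), (424, -77), (446, -66), (450, 114), (451, 230), (493, -206), (494, -67)]
140 [(396, -108), (399, 244), (400, 159), (411, -58), (412, -180), (413, -61), (437, 70), (438, 225), (477, -59), (478, -183)]
220 [(386, -108), (387, -88), (389, 326), (390, 74), (400, -84), (401, -179), (422, -55), (423, -81), (424, 95), (425, 257), (455, -113), (456, -97), (457, -85), (458, -102), (460, 140), (461, 253), (462, -122), (463, -172), (519, -115)]
```

```bash
python3 - <<'E'
from h import *
d=load('w5.pkl'); f=1.42
q=[onz(d,(x/f,y/f),186) for x,y in [(332,399),(456,404),(449,482),(332,478)]]; print(np.array(q).round(1)); print(sum(q)/4)
E
```

```text
[[493.5 -48.4 186. ]
 [525.9 -45.9 186. ]
 [527.7 -69.9 186. ]
 [495.6 -72.7 186. ]]
[510.65859861 -59.22337883 186.        ]
```

play_rows --pt "15 -1 0 0.004 -0.006 -0.005 -1" --pt "26 -2 0 0 0 0 -1" --pt "26 -2 0 0 0 0 -1" --pt "26 -2 0 0 0 0 -1" --pt "26 -1 0 0 0 0 -1"

```text
time_s: 6.58
eef_pos: [626.7, -69.4, 143.0]
ee_rot: [-0.002, 0.672, 0.741, -0.002]
force: [1.1, -0.5, -3.1]
grip_width: 0.482
```

play_rows --pt "10 0 -10 0 0 0 -1" --pt "0 0 -25 0 0 0 -1" --pt "0 0 -20 0 0 0 -1" --pt "0 0 -5 0 0 0 -1"

```text
time_s: 6.92
eef_pos: [640.9, -73.3, 83.1]
ee_rot: [-0.0, 0.676, 0.737, -0.001]
force: [-15.1, 8.1, 37.2]
grip_width: 0.484
```

```bash
python3 -c "from h import *;st()"
```

```text
t 6.92 pos [640.9 -73.3  83.1] phi 4.94 fixtilt [ 0.002 -0.002] F [-15.1   8.1  37.2] g 0.484
```

It touched the stop's top because y had drifted to −73. Backing up and shifting along +y.

play_rows --pt "0 0 12 0 0 0 -1" --pt "0 5 6 0 0 0.01 -1" --pt "0 5 0 0 0 0.01 -1" --pt "0 0 0 0 0 0 -1"

```text
time_s: 7.25
eef_pos: [639.0, -64.7, 100.7]
ee_rot: [-0.002, 0.671, 0.742, -0.002]
force: [-0.1, 0.1, -3.0]
grip_width: 0.48
```

```bash
python3 - <<'E'
from h import *
st()
d=cap('wrist'); save(d,'w6.pkl')
cv2.imwrite('pics/w6.png',cv2.resize(d['img'],None,fx=1.42,fy=1.42,interpolation=3))
E
```

```text
t 7.25 pos [639.  -64.7 100.7] phi 5.73 fixtilt [ 0.001 -0.006] F [-0.1  0.1 -3. ] g 0.480
```

View pics/w6.png

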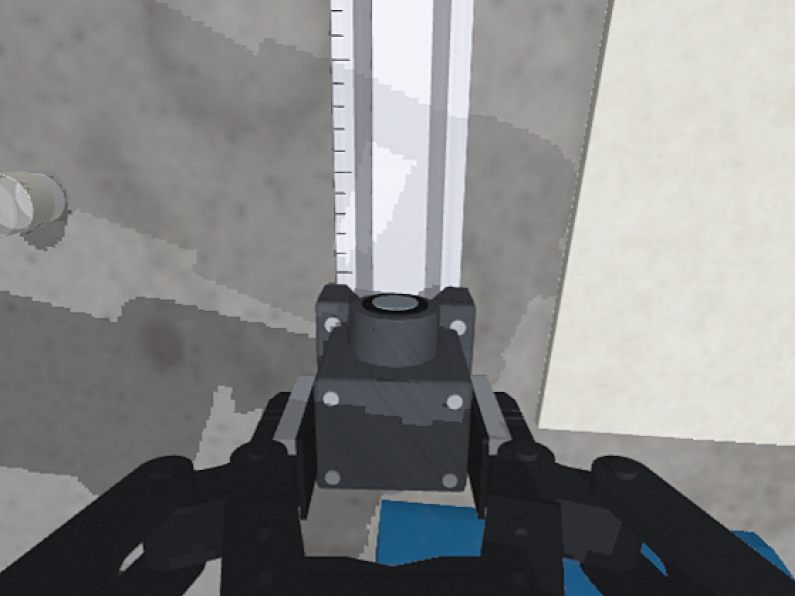

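The detector is square over the rail, with prism edges at (372–430, 280) beneath it. I'll measure the rail axis numerically in this view.

```bash
python3 - <<'E'
from h import *
d=load('w6.pkl');f=1.42
for y in (30,70,190):
    g=cv2.GaussianBlur(d['img'],(1,5),0)[y].astype(int).sum(1); e=np.diff(g); print(y,[(int(k)+225,int(e[225+k])) for k in np.where(abs(e[225:340])>35)[0]])
P=lambda x,y,z:onz(d,(x/f,y/f),z)
a,b=P(371.5,20,32),P(449,20,32); print(a,b)
for y,l,r in [(30,372,449-2),(100,372,433),(280,373,429)]: 
    a,b=P(l,y,32),P(r,y,32); print(y,a,b,(a+b)/2,np.linalg.norm(a-b))
for y,l,r in [(30,332,472),(260,336,462)]:
    a,b=P(l,y,5),P(r,y,5); print(y,(a+b)/2,np.linalg.norm(a-b))
q=[onz(d,(x/f,y/f),81+62) for x,y in [(331,399),(455,402),(450,480),(333,477)]]; print(sum(q)/4)
E
```

```text
30 [(231, -37), (232, 229), (233, 123), (247, -92), (248, -176), (261, 218), (262, 106), (303, -149), (304, -126), (315, 42), (316, 188), (331, -179), (332, -109), (333, 36)]
70 [(232, -74), (233, 216), (234, 141), (248, -155), (249, -90), (260, -65), (261, 192), (262, 144), (301, -40), (302, -165), (303, -79), (314, 181), (315, 92), (329, -177), (330, -119), (331, 40)]
190 [(235, -54), (236, 123), (237, 74), (247, 60), (248, 39), (249, -120), (250, -142), (261, 98), (262, 157), (298, -160), (299, -102), (300, 45), (309, 78), (310, 136), (323, -180), (324, -137), (325, 36)]
[618.70620855  55.59368345  32.        ] [649.67242625  58.67284774  32.        ]
30 [619.22826403  51.99955911  32.        ] [649.348757    54.99706234  32.        ] [634.28851051  53.49831072  32.        ] 30.26927687714264
100 [621.57797682  25.63318909  32.        ] [646.98714429  28.17685137  32.        ] [634.28256056  26.90502023  32.        ] 25.536170607055624
280 [628.96307345 -52.05803864  32.        ] [654.75758607 -49.42853568  32.        ] [641.86032976 -50.74328716  32.        ] 25.928192523098403
30 [631.10982667  57.98140194   5.        ] 63.045377974153794
260 [640.78803126 -47.57148198   5.        ] 64.32825138349845
[639.80789297 -65.59720832 143.        ]
```

play_rows --pt "3 0 -5 0 0.006 0 -1" --pt "0 0 -12 0 0 0 -1" --pt "0 0 -12 0 0 0 -1" --pt "0 0 -3 0 0 0 -1"

```text
time_s: 7.63
eef_pos: [641.9, -65.3, 65.0]
ee_rot: [-0.004, 0.671, 0.741, -0.005]
force: [0.0, -0.3, -2.5]
grip_width: 0.479
```

```bash
python3 -c "from h import *;st()"
```

```text
t 7.63 pos [641.9 -65.3  65. ] phi 5.66 fixtilt [ 0.002 -0.013] F [ 0.  -0.3 -2.5] g 0.479
```

play_rows --pt "0 0 -4 0 -0.012 0 -1" --pt "0 0 -4 0 0 0 -1" --pt "0 0 -4 0 0 0 -1" --pt "0 0 -3 0 0 0 -1"

```text
time_s: 7.97
eef_pos: [641.7, -65.0, 50.8]
ee_rot: [-0.0, 0.671, 0.741, -0.001]
force: [-19.1, 3.8, 38.6]
grip_width: 0.48
```

```bash
python3 -c "from h import *;st()"
```

```text
t 7.97 pos [641.7 -65.   50.8] phi 5.64 fixtilt [ 0.001 -0.002] F [-19.1   3.8  38.6] g 0.480
```

Down on the rail (z at seat height, reaction 38 N). Releasing.

play_rows --pt "0 0 2 0 0 0 -1" --pt "0 0 0 0 0 0 0.3" --pt "0 0 0 0 0 0 1" --pt "0 0 0 0 0 0 1" --pt "0 0 0 0 0 0 1"

```text
time_s: 8.38
eef_pos: [642.8, -65.4, 54.2]
ee_rot: [0.001, 0.672, 0.741, -0.001]
force: [0.6, 0.4, 0.8]
grip_width: 0.993
```

play_rows --pt "0 0 10 0 0 0 1" --pt "0 0 30 0 0 0 1" --pt "0 0 40 0 0 0 1" --pt "0 0 40 0 0 0 1" --pt "0 0 0 0 0 0 1"

```text
time_s: 8.8
eef_pos: [640.4, -64.9, 178.4]
ee_rot: [-0.002, 0.672, 0.741, -0.002]
force: [0.3, 0.2, 1.3]
grip_width: 1.001
```

```bash
python3 - <<'E'
from h import *
st()
d=cap('wrist'); save(d,'w7.pkl');f=1.42
overlay(d,box((641.5,-66),5.3,42,34,95)+box((641.5,-66),5.3,58,40,39)+[[644,-90,48]],'w7')
E
```

```text
t 8.80 pos [640.4 -64.9 178.4] phi 5.61 fixtilt [ 0.001 -0.005] F [0.3 0.2 1.3] g 1.001
```

View pics/w7.png

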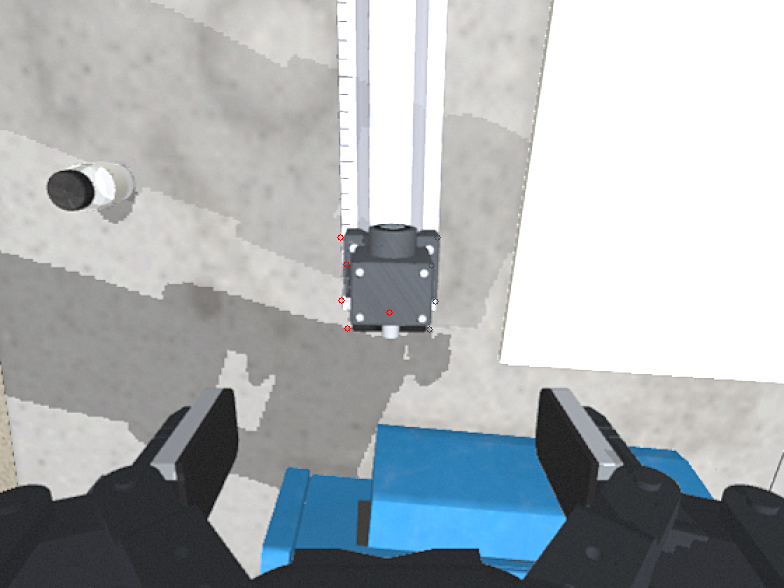

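Detector seated: the box corners match the prediction within about 1 mm. Next, the holder.

play_rows --pt "-15 -18 0 0 0.004 -0.02 1" --pt "-20 -25 0 0 0 -0.02 1" --pt "-20 -25 0 0 0 -0.02 1" --pt "-20 -25 0 0 0 -0.02 1" --pt "-20 -25 0 0 0 -0.02 1"

```text
time_s: 9.27
eef_pos: [542.2, -180.9, 172.9]
ee_rot: [-0.006, 0.706, 0.708, -0.004]
force: [-0.3, 0.2, 0.6]
grip_width: 1.002
```

play_rows --pt "-20 -25 -5 0 0 -0.02 1" --pt "-20 -25 -5 0 0 -0.02 1" --pt "-20 -25 -5 0 0 -0.02 1" --pt "-17 -19 -5 0 0 0 1" --pt "0 0 0 0 0 0 1"

```text
time_s: 9.68
eef_pos: [456.7, -281.4, 149.9]
ee_rot: [-0.008, 0.73, 0.684, -0.004]
force: [-0.6, 0.5, -0.1]
grip_width: 1.003
```

```bash
python3 - <<'E'
from h import *
st()
d=cap('wrist'); save(d,'w8.pkl');f=1.42
overlay(d,box((460.5,-282),-4,44,44,66)+box((460.5,-282),-4,58,40,25)+[[460.5,-282,72]],'w8')
E
```

```text
t 9.68 pos [ 456.7 -281.4  149.9] phi -3.75 fixtilt [-0.007 -0.018] F [-0.6  0.5 -0.1] g 1.003
```

View pics/w8.png

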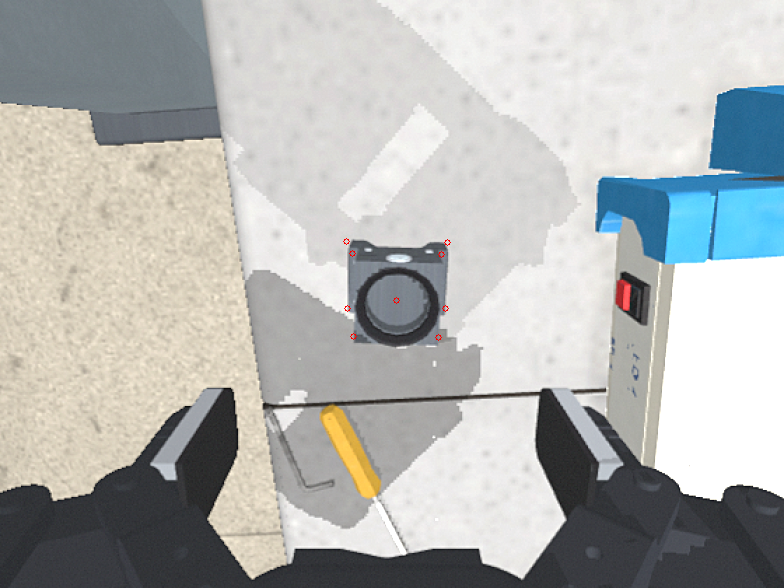

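The holder's ring is at (398,307), about 3.6 mm further in −y than estimated, with the yaw matching. Descending to grip.

play_rows --pt "5 -4 -20 -0.007 -0.018 0 1" --pt "0 0 -30 0 0 0 1" --pt "0 0 -30 0 0 0 1" --pt "0 0 -20 0 0 0 1" --pt "0 0 -8 0 0 0 1"

```text
time_s: 10.15
eef_pos: [466.1, -282.6, 40.8]
ee_rot: [0.004, 0.729, 0.684, 0.001]
force: [-0.3, 0.4, 0.3]
grip_width: 1.0
```

```bash
python3 -c "from h import *;st()"
```

```text
t 10.15 pos [ 466.1 -282.6   40.8] phi -3.64 fixtilt [0.004 0.008] F [-0.3  0.4  0.3] g 1.000
```

play_rows --pt "-4 -2 -8 0.004 0.008 0 1" --pt "-1 -1 -2 0 0 0 1" --pt "0 0 0 0 0 0 0.3" --pt "0 0 0 0 0 0 -1" --pt "0 0 0 0 0 0 -1"

```text
time_s: 10.57
eef_pos: [462.3, -284.6, 30.9]
ee_rot: [-0.0, 0.728, 0.685, -0.0]
force: [0.4, 0.4, -0.1]
grip_width: 0.607
```

play_rows --pt "0 0 0 0 0 0 -1" --pt "0 0 0 0 0 0 -1" --pt "0 0 0 0 0 0 -1"

```text
time_s: 10.82
eef_pos: [462.9, -285.1, 32.8]
ee_rot: [0.001, 0.728, 0.685, -0.0]
force: [-0.6, 0.2, -3.2]
grip_width: 0.494
```

```bash
python3 -c "from h import *;st()"
```

```text
t 10.82 pos [ 462.9 -285.1   32.8] phi -3.50 fixtilt [0.002 0.001] F [-0.6  0.2 -3.2] g 0.494
```

play_rows --pt "0 0 15 0 0 0 -1" --pt "0 0 35 0 0 0 -1" --pt "0 0 40 0 0 0 -1" --pt "5 15 35 0 0 0.02 -1" --pt "12 28 5 0 0 0.02 -1"

```text
time_s: 11.23
eef_pos: [476.4, -242.4, 164.9]
ee_rot: [-0.003, 0.716, 0.698, -0.001]
force: [1.7, -0.7, -2.1]
grip_width: 0.493
```

play_rows --pt "14 33 0 0 0 0.02 -1" --pt "14 33 0 0 0 0.02 -1" --pt "14 33 0 0 0 0.02 -1" --pt "14 33 0 0 0 0.02 -1" --pt "14 33 0 0 0 0.02 -1"

```text
time_s: 11.65
eef_pos: [548.5, -72.5, 169.2]
ee_rot: [0.001, 0.681, 0.732, 0.0]
force: [0.6, -0.9, -2.8]
grip_width: 0.5
```

play_rows --pt "14 33 0 0 0 0.02 -1" --pt "14 33 0 0 0 0 -1" --pt "14 33 0 0 0 0 -1" --pt "14 30 0 0 0 0 -1" --pt "10 15 0 0 0 0 -1"

```text
time_s: 12.07
eef_pos: [615.7, 83.3, 168.7]
ee_rot: [0.0, 0.671, 0.741, 0.0]
force: [0.5, 0.7, -2.9]
grip_width: 0.497
```

```bash
python3 -c "from h import *;st()"
```

```text
t 12.07 pos [615.7  83.3 168.7] phi 5.64 fixtilt [-0.     0.001] F [ 0.5  0.7 -2.9] g 0.497
```

play_rows --pt "8 5 -10 0 0 0 -1" --pt "3 2 -25 0 0 0 -1" --pt "0 0 -30 0 0 0 -1" --pt "0 0 -15 0 0 0 -1" --pt "0 0 -2 0 0 0 -1"

```text
time_s: 12.48
eef_pos: [628.1, 97.3, 83.5]
ee_rot: [0.001, 0.669, 0.744, 0.002]
force: [-0.5, 1.2, -3.7]
grip_width: 0.495
```

```bash
python3 -c "from h import *;st()"
```

```text
t 12.48 pos [628.1  97.3  83.5] phi 6.07 fixtilt [-0.002  0.003] F [-0.5  1.2 -3.7] g 0.495
```

play_rows --pt "-1 -6 -4 0 0 -0.005 -1" --pt "0 -1 -10 0 0 0 -1" --pt "0 0 -6 0 0 0 -1" --pt "0 0 -1 0 0 0 -1"

```text
time_s: 12.82
eef_pos: [627.4, 89.1, 62.2]
ee_rot: [0.001, 0.671, 0.741, 0.002]
force: [0.5, 0.1, -3.3]
grip_width: 0.498
```

```bash
python3 -c "from h import *;st()"
```

```text
t 12.82 pos [627.4  89.1  62.2] phi 5.71 fixtilt [-0.002  0.004] F [ 0.5  0.1 -3.3] g 0.498
```

play_rows --pt "0 1 -4 0 0.004 0 -1" --pt "0 0 -4 0 0 0 -1" --pt "0 0 -4 0 0 0 -1" --pt "0 0 -3 0 0 0 -1"

```text
time_s: 13.15
eef_pos: [628.7, 89.9, 48.1]
ee_rot: [0.001, 0.671, 0.741, 0.002]
force: [0.0, -0.2, -3.0]
grip_width: 0.502
```

```bash
python3 -c "from h import *;st()"
```

```text
t 13.15 pos [628.7  89.9  48.1] phi 5.68 fixtilt [-0.001  0.004] F [ 0.  -0.2 -3. ] g 0.502
```

play_rows --pt "0 0 -3 0 0 0 -1" --pt "0 0 -2 0 0 0 -1" --pt "0 0 0 0 0 0 0.3" --pt "0 0 0 0 0 0 1" --pt "0 0 0 0 0 0 1"

```text
time_s: 13.57
eef_pos: [630.1, 90.1, 47.1]
ee_rot: [0.003, 0.671, 0.742, 0.003]
force: [-0.2, 0.6, 0.3]
grip_width: 0.902
```

play_rows --pt "0 0 0 0 0 0 1" --pt "0 0 10 0 0 0 1" --pt "0 0 30 0 0 0 1" --pt "0 0 40 0 0 0 1" --pt "0 0 40 0 0 0 1"

```text
time_s: 13.98
eef_pos: [625.3, 90.2, 163.5]
ee_rot: [-0.004, 0.671, 0.741, -0.002]
force: [-0.6, 0.3, 0.0]
grip_width: 0.999
```

```bash
python3 - <<'E'
from h import *
st()
d=cap('wrist'); save(d,'w9.pkl')
c=proj(d,[628,90,86])[0].round(); print(c)
g=cv2.cvtColor(d['img'],cv2.COLOR_BGR2GRAY)
x,y=c.astype(int);s=g[y-50:y+50,x-50:x+50]
m=cv2.HoughCircles(cv2.resize(s,None,fx=4,fy=4,interpolation=2),cv2.HOUGH_GRADIENT,1,40,param1=120,param2=25,minRadius=60,maxRadius=140)
print(m)
if m is not None:
  for q in m[0][:4]: print(onz(d,(q[0]/4+x-50,q[1]/4+y-50),86).round(1),q[2]/4)
cv2.imwrite('pics/w9.png',cv2.resize(d['img'],None,fx=1.4,fy=1.4))
E
```

```text
t 13.98 pos [625.3  90.2 163.5] phi 5.71 fixtilt [-0.002 -0.008] F [-0.6  0.3  0. ] g 0.999
[280. 214.]
[[[204.5 193.5  94.8]]]
[628.6  91.2  86. ] 23.7
```

Holder ring measured at (628.6, 91.2), which is rail y ≈ −6. On to the lens.

play_rows --pt "-20 2 5 0 -0.008 0.01 1" --pt "-28 3 0 0 0 0.01 1" --pt "-28 3 0 0 0 0.01 1" --pt "-28 3 0 0 0 0.01 1" --pt "-28 3 0 0 0 0.01 1"

```text
time_s: 14.45
eef_pos: [497.3, 103.3, 185.0]
ee_rot: [0.011, 0.652, 0.758, 0.01]
force: [1.0, 0.2, 0.3]
grip_width: 0.999
```

play_rows --pt "-22 3 -5 0 0 0.01 1" --pt "-5 0 -5 0 0 0 1" --pt "0 0 0 0 0 0 1"

```text
time_s: 14.7
eef_pos: [465.7, 107.2, 177.1]
ee_rot: [0.012, 0.647, 0.762, 0.011]
force: [0.3, 0.1, 1.2]
grip_width: 1.001
```

```bash
python3 - <<'E'
from h import *
st()
d=cap('wrist'); save(d,'w10.pkl')
overlay(d,box((466,108.5),9,42,12,81)+box((466,108.5),9,58,40,25)+[[401,182,30]],'w10')
E
```

```text
t 14.70 pos [465.7 107.2 177.1] phi 9.28 fixtilt [-0.002  0.033] F [0.3 0.1 1.2] g 1.001
```

View pics/w10.png

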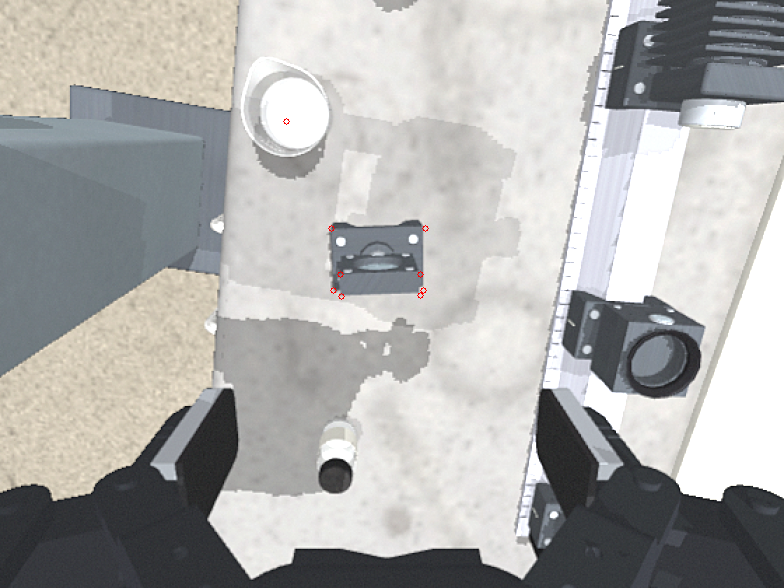

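The lens plate top (341–421, 275–295) matches the prediction within about 2 px, the beaker is clear at (287,110), and the holder looks square on the rail at (650,345). Descending on the lens.

play_rows --pt "0 1 -20 0 0.017 0 1" --pt "0 0 -35 0 0.016 0 1" --pt "0 0 -35 0 0 0 1" --pt "0 0 -22 0 0 0 1" --pt "0 0 -8 0 0 0 1"

```text
time_s: 15.17
eef_pos: [475.1, 107.1, 57.6]
ee_rot: [0.005, 0.649, 0.761, 0.005]
force: [0.1, 1.6, 0.6]
grip_width: 1.0
```

```bash
python3 -c "from h import *;st()"
```

```text
t 15.17 pos [475.1 107.1  57.6] phi 9.14 fixtilt [-0.002  0.014] F [0.1 1.6 0.6] g 1.000
```

play_rows --pt "-6 1 -8 0 0.012 0 1" --pt "-3 0 -9 0 0 0 1" --pt "0 0 -2 0 0 0 1"

```text
time_s: 15.42
eef_pos: [467.7, 107.7, 37.3]
ee_rot: [-0.0, 0.649, 0.761, 0.001]
force: [-0.4, -0.1, -0.2]
grip_width: 0.997
```

```bash
python3 -c "from h import *;st()"
```

```text
t 15.42 pos [467.7 107.7  37.3] phi 9.07 fixtilt [-0.002  0.   ] F [-0.4 -0.1 -0.2] g 0.997
```

play_rows --pt "-1 0 0 0 0 0 1" --pt "0 0 0 0 0 0 0.3" --pt "0 0 0 0 0 0 -1" --pt "0 0 0 0 0 0 -1" --pt "0 0 0 0 0 0 -1"

```text
time_s: 15.83
eef_pos: [469.2, 107.6, 40.7]
ee_rot: [0.001, 0.649, 0.761, 0.002]
force: [-2.7, -1.0, 3.5]
grip_width: 0.478
```

play_rows --pt "0 0 0 0 0 0 -1" --pt "0 0 0 0 0 0 -1" --pt "0 0 0 0 0 0 -1"

```text
time_s: 16.08
eef_pos: [469.3, 107.7, 41.1]
ee_rot: [0.002, 0.649, 0.761, 0.002]
force: [-1.0, 0.2, -3.2]
grip_width: 0.48
```

```bash
python3 -c "from h import *;st()"
```

```text
t 16.08 pos [469.3 107.7  41.1] phi 9.06 fixtilt [-0.001  0.005] F [-1.   0.2 -3.2] g 0.480
```

play_rows --pt "0 0 15 0 0 0 -1" --pt "0 0 35 0 0 0 -1" --pt "10 4 35 0 0 -0.01 -1" --pt "25 10 15 0 0 -0.01 -1" --pt "25 10 0 0 0 -0.01 -1"

```text
time_s: 16.5
eef_pos: [525.3, 131.6, 144.1]
ee_rot: [-0.002, 0.661, 0.75, -0.0]
force: [0.3, -0.2, -3.1]
grip_width: 0.477
```

play_rows --pt "25 10 0 0 0 -0.01 -1" --pt "25 10 0 0 0 -0.01 -1" --pt "25 10 0 0 0 0 -1" --pt "15 5 0 0 0 0 -1" --pt "0 0 0 0 0 0 -1"

```text
time_s: 16.92
eef_pos: [622.2, 169.8, 144.0]
ee_rot: [-0.001, 0.669, 0.743, 0.001]
force: [0.1, -1.2, -4.2]
grip_width: 0.471
```

```bash
python3 -c "from h import *;st()"
```

```text
t 16.92 pos [622.2 169.8 144. ] phi 5.99 fixtilt [-0.002  0.   ] F [ 0.1 -1.2 -4.2] g 0.471
```

play_rows --pt "-1 -2 -12 0 0 0 -1" --pt "0 0 -22 0 0 0 -1" --pt "0 0 -20 0 0 0 -1" --pt "0 0 -8 0 0 0 -1" --pt "0 0 -2 0 0 0 -1"

```text
time_s: 17.33
eef_pos: [619.9, 167.7, 76.3]
ee_rot: [-0.001, 0.669, 0.743, 0.0]
force: [0.8, 0.1, -1.3]
grip_width: 0.476
```

```bash
python3 -c "from h import *;st()"
```

```text
t 17.33 pos [619.9 167.7  76.3] phi 6.02 fixtilt [-0.002 -0.001] F [ 0.8  0.1 -1.3] g 0.476
```

play_rows --pt "1 0 -5 0 0 -0.004 -1" --pt "0 0 -5 0 0 0 -1" --pt "0 0 -4 0 0 0 -1" --pt "0 0 -3 0 0 0 -1"

```text
time_s: 17.67
eef_pos: [621.8, 167.6, 60.5]
ee_rot: [-0.0, 0.671, 0.742, 0.002]
force: [1.2, 0.2, -2.3]
grip_width: 0.474
```

```bash
python3 -c "from h import *;st()"
```

```text
t 17.67 pos [621.8 167.6  60.5] phi 5.75 fixtilt [-0.003  0.002] F [ 1.2  0.2 -2.3] g 0.474
```

play_rows --pt "0 0 -3 0 0 0 -1" --pt "0 0 -3 0 0 0 -1" --pt "0 0 -2 0 0 0 -1"

```text
time_s: 17.92
eef_pos: [623.9, 167.7, 54.1]
ee_rot: [0.002, 0.671, 0.742, 0.004]
force: [1.2, 0.7, -0.3]
grip_width: 0.475
```

```bash
python3 -c "from h import *;st()"
```

```text
t 17.92 pos [623.9 167.7  54.1] phi 5.74 fixtilt [-0.003  0.009] F [ 1.2  0.7 -0.3] g 0.475
```

play_rows --pt "0 0 -2 0 0 0 -1" --pt "0 0 0 0 0 0 0.3" --pt "0 0 0 0 0 0 1" --pt "0 0 0 0 0 0 1" --pt "0 0 0 0 0 0 1"

```text
time_s: 18.33
eef_pos: [624.2, 168.0, 54.9]
ee_rot: [0.003, 0.671, 0.742, 0.005]
force: [0.1, -0.3, 0.0]
grip_width: 0.996
```

play_rows --pt "0 0 10 0 0 0 1" --pt "0 0 30 0 0 0 1" --pt "-10 -10 40 0 0 0 1" --pt "-25 -25 40 0 0 0 1" --pt "-30 -30 0 0 0 0 1"

```text
time_s: 18.75
eef_pos: [563.6, 109.7, 169.8]
ee_rot: [0.002, 0.669, 0.743, 0.003]
force: [0.8, -0.3, 1.3]
grip_width: 1.001
```

play_rows --pt "-30 -35 0 0 0 0 1" --pt "-30 -35 0 0 0 0 1" --pt "-15 -15 0 0 0 0 1" --pt "0 0 0 0 0 0 1"

```text
time_s: 19.08
eef_pos: [487.6, 25.5, 174.7]
ee_rot: [0.005, 0.669, 0.743, 0.005]
force: [-0.3, 0.2, 0.1]
grip_width: 1.003
```

```bash
python3 - <<'E'
from h import *
st()
d=cap('wrist'); save(d,'w11.pkl')
g=cv2.cvtColor(d['img'],cv2.COLOR_BGR2GRAY)
# vial cap near prior
p=proj(d,[459,-33.6,57])[0]; print('prior',p)
x,y=p.astype(int); x0,y0=max(x-40,0),max(y-40,0); s=g[y0:y+40,x0:x+40]
n,l,stt,c=cv2.connectedComponentsWithStats((s<70).astype(np.uint8))
for i in range(1,n):
    if stt[i,4]>40: print(stt[i],c[i]+[x0,y0],onz(d,c[i]+[x0,y0],57).round(1))
print([ (k,proj(d,P)[0].round()) for k,P in dict(lens=(621,168,95),hold=(628.5,91,86),det=(642,-66,95)).items()])
E
```

```text
t 19.08 pos [487.6  25.5 174.7] phi 5.99 fixtilt [-0.001  0.014] F [-0.3  0.2  0.1] g 1.003
prior [232.23043727 261.94543101]
[ 28  26  26  27 557] [232.78635548 260.2459605 ] [459.4 -32.   57. ]
[('lens', array([519.,   8.])), ('hold', array([488., 137.])), ('det', array([456., 341.]))]
```

Vial axis found at about (459.4, −33). Moving over it.

play_rows --pt "-10 -20 0 0 0.014 0 1" --pt "-12 -25 -15 0 0 0 1" --pt "-5 -12 -30 0 0 0 1" --pt "0 0 -20 0 0 0 1" --pt "0 0 0 0 0 0 1" --grip_force 25

```text
time_s: 19.55
eef_pos: [465.1, -31.3, 111.8]
ee_rot: [0.004, 0.668, 0.744, 0.003]
force: [-0.1, 0.5, 0.1]
grip_width: 0.998
```

```bash
python3 - <<'E'
from h import *
st()
d=cap('wrist'); save(d,'w12.pkl')
g=cv2.cvtColor(d['img'],cv2.COLOR_BGR2GRAY)
p=proj(d,[459.4,-33,57])[0]; print('prior',p)
x,y=p.astype(int); x0,y0=x-45,y-45; s=g[y0:y+45,x0:x+45]
n,l,stt,c=cv2.connectedComponentsWithStats((s<70).astype(np.uint8))
for i in range(1,n):
    if stt[i,4]>40: print(stt[i],onz(d,c[i]+[x0,y0],57).round(1), onz(d,(x0+stt[i,0],c[i][1]+y0),57)[0],onz(d,(x0+stt[i,0]+stt[i,2],c[i][1]+y0),57)[0])
E
```

```text
t 19.55 pos [465.1 -31.3 111.8] phi 6.15 fixtilt [0.001 0.01 ] F [-0.1  0.5  0.1] g 0.998
prior [265.2355524  225.41071847]
[ 28  28  34  35 946] [458.9 -32.7  57. ] 448.52812520662695 469.92198632635206
```

play_rows --pt "-6 -1 -5 0 0.01 0 1" --pt "-1 0 -25 0 0 0 1" --pt "0 0 -25 0 0 0 1" --pt "0 0 -15 0 0 0 1" --pt "0 0 -3 0 0 0 1"

```text
time_s: 20.02
eef_pos: [463.9, -31.0, 44.2]
ee_rot: [0.006, 0.666, 0.746, 0.002]
force: [0.1, -0.5, -0.0]
grip_width: 0.999
```

```bash
python3 -c "from h import *;st()"
```

```text
t 20.02 pos [463.9 -31.   44.2] phi 6.47 fixtilt [0.005 0.012] F [ 0.1 -0.5 -0. ] g 0.999
```

play_rows --pt "-4 -1 -8 0.004 0.012 0 1" --pt "-1 -1 -9 0 0 0 1" --pt "0 0 -3 0 0 0 1" --pt "0 0 0 0 0 0 1"

```text
time_s: 20.35
eef_pos: [460.5, -32.7, 25.2]
ee_rot: [0.001, 0.665, 0.747, -0.0]
force: [0.9, -0.5, -0.2]
grip_width: 0.997
```

```bash
python3 -c "from h import *;st()"
```

```text
t 20.35 pos [460.5 -32.7  25.2] phi 6.60 fixtilt [0.002 0.002] F [ 0.9 -0.5 -0.2] g 0.997
```

play_rows --pt "-1 0 0 0 0 0 0.2" --pt "0 0 0 0 0 0 -0.1" --pt "0 0 0 0 0 0 -1" --pt "0 0 0 0 0 0 -1" --pt "0 0 0 0 0 0 -1"

```text
time_s: 20.77
eef_pos: [460.6, -33.0, 27.1]
ee_rot: [0.003, 0.665, 0.747, 0.001]
force: [0.2, -0.1, -0.4]
grip_width: 0.297
```

play_rows --pt "0 0 0 0 0 0 -1" --pt "0 0 0 0 0 0 -1" --pt "0 0 0 0 0 0 -1" --pt "0 0 0 0 0 0 -1"

```text
time_s: 21.1
eef_pos: [460.8, -33.1, 27.4]
ee_rot: [0.003, 0.665, 0.747, 0.001]
force: [-0.4, 0.0, -1.0]
grip_width: 0.232
```

```bash
python3 -c "from h import *;st()"
```

```text
t 21.10 pos [460.8 -33.1  27.4] phi 6.59 fixtilt [0.003 0.006] F [-0.4  0.  -1. ] g 0.232
```

The width (0.232 ≈ 20 mm) is less than the body's 28 mm, so I need to look before lifting.

```bash
python3 - <<'E'
from h import *
st()
d=cap('wrist');b=cap('side');a=cap('scene')
for n,q in zip('dba',(d,b,a)): save(q,'v_%s.pkl'%n)
def crop(q,P,h,S,al=1.5):
    x,y=proj(q,P)[0].astype(int); return cv2.convertScaleAbs(cv2.resize(q['img'][max(y-h,0):y+h,max(x-h,0):x+h],(S,S),interpolation=3),alpha=al,beta=15)
m=np.hstack([crop(d,[459,-33,40],75,400,1.2),np.vstack([crop(b,[459,-33,40],30,200),crop(a,[459,-33,40],30,200)]),np.vstack([crop(b,[630,70,60],28,200),crop(b,[622,168,60],28,200)])])
cv2.imwrite('pics/m3.png',m); print(m.shape)
E
```

```text
t 21.10 pos [460.8 -33.1  27.4] phi 6.59 fixtilt [0.003 0.006] F [-0.4  0.  -1. ] g 0.232
(400, 800, 3)
```

View pics/m3.png

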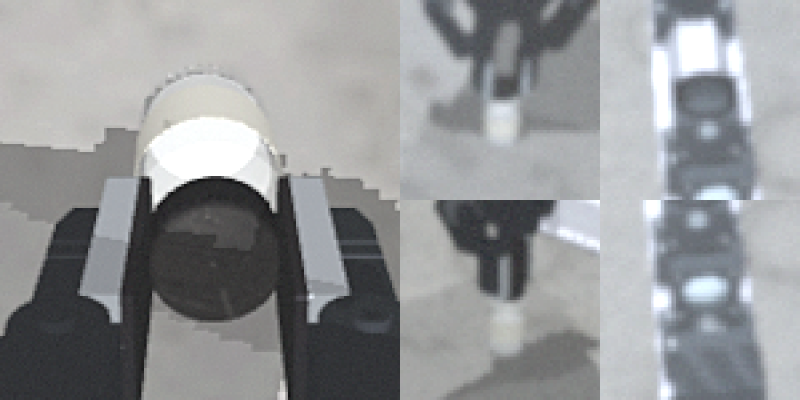

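The vial stands upright, gripped by its cap (crop centre (215,249)), with the body free below the fingertips. That leaves plenty of clearance over the well. The lens and holder look seated. I'll measure the cap against the TCP and re-measure the ring in the earlier views.

```bash
python3 - <<'E'
from h import *
d=load('v_d.pkl'); x,y=proj(d,[459,-33,40])[0].astype(int)
print('cap',onz(d,(x-75+215*150/400,y-75+249*150/400),57).round(1))
for n in ('w9','w10','w11'):
    d=load(n+'.pkl'); g=cv2.cvtColor(d['img'],cv2.COLOR_BGR2GRAY); x,y=proj(d,[628.5,91,86])[0].astype(int)
    x0,y0=max(x-45,0),max(y-45,0); s=g[y0:y+45,x0:x+45]
    m=cv2.HoughCircles(cv2.resize(s,None,fx=4,fy=4,interpolation=2),cv2.HOUGH_GRADIENT,1,20,param1=120,param2=20,minRadius=50,maxRadius=130)
    if m is not None:
        for q in m[0][:3]: print(n,onz(d,(q[0]/4+x0,q[1]/4+y0),86).round(1),q[2]/4)
E
```

```text
cap [461.2 -32.1  57. ]
w9 [628.6  91.2  86. ] 23.7
w9 [628.9  86.5  86. ] 31.25
w9 [632.4  85.2  86. ] 30.425
w10 [623.6  92.9  86. ] 30.375
w10 [628.   92.1  86. ] 25.325
w10 [629.1  86.2  86. ] 23.15
w11 [627.5  91.3  86. ] 30.7
w11 [621.6  90.5  86. ] 27.125
w11 [625.   88.8  86. ] 32.075
```

play_rows --pt "0 0 6 0.003 0.006 0 -1" --pt "0 0 20 0 0 0 -1" --pt "0 0 35 0 0 0 -1" --pt "0 0 35 0 0 0 -1" --pt "10 8 30 0 0 -0.005 -1" --grip_force 40

```text
time_s: 21.67
eef_pos: [465.4, -24.2, 154.0]
ee_rot: [-0.008, 0.668, 0.744, -0.003]
force: [0.2, -0.1, 0.4]
grip_width: 0.222
```

play_rows --pt "18 14 5 0 0 -0.005 -1" --pt "22 16 0 0 0 0 -1" --pt "22 16 0 0 0 0 -1" --pt "22 16 0 0 0 0 -1" --pt "22 16 0 0 0 0 -1"

```text
time_s: 22.08
eef_pos: [576.8, 55.2, 171.3]
ee_rot: [-0.001, 0.671, 0.741, 0.0]
force: [-0.5, -0.6, 1.1]
grip_width: 0.225
```

play_rows --pt "22 16 0 0 0 0 -1" --pt "15 10 0 0 0 0 -1" --pt "5 4 0 0 0 0 -1" --pt "0 0 0 0 0 0 -1"

```text
time_s: 22.42
eef_pos: [622.9, 90.4, 172.0]
ee_rot: [-0.001, 0.67, 0.743, 0.0]
force: [0.2, -0.3, -0.3]
grip_width: 0.224
```

```bash
python3 -c "from h import *;st()"
```

```text
t 22.42 pos [622.9  90.4 172. ] phi 5.90 fixtilt [-0.003 -0.002] F [ 0.2 -0.3 -0.3] g 0.224
```

play_rows --pt "5 0 -8 0 0 0 -1" --pt "0 0 -15 0 0 0 -1" --pt "0 0 -12 0 0 0 -1" --pt "0 0 -3 0 0 0 -1" --pt "0 0 0 0 0 0 -1"

```text
time_s: 22.83
eef_pos: [627.2, 88.8, 132.2]
ee_rot: [-0.002, 0.67, 0.742, -0.0]
force: [0.0, 0.1, -0.5]
grip_width: 0.223
```

```bash
python3 - <<'E'
from h import *
st(); s=sense()
d=cap('wrist'); save(d,'w13.pkl'); g=cv2.cvtColor(d['img'],cv2.COLOR_BGR2GRAY)
z=57+s['eef_pos'][2]-27.4; p=proj(d,[*(s['eef_pos'][:2]+[.4,1]),z])[0]; x,y=p.astype(int)
print('cap pred',p,'vals',[int(g[y+dy,x]) for dy in range(-50,40,6)],[int(g[y,x+dx]) for dx in range(-42,43,6)])
q=proj(d,[628.4,91.3,86])[0]; print('ring',q)
E
```

```text
t 22.83 pos [627.2  88.8 132.2] phi 5.84 fixtilt [-0.002 -0.003] F [ 0.   0.1 -0.5] g 0.223
cap pred [276.05270593 288.99956735] vals [147, 173, 193, 186, 45, 21, 45, 48, 48, 27, 33, 29, 34, 97, 163] [120, 117, 17, 20, 36, 32, 44, 45, 44, 35, 33, 22, 19, 117, 117]
ring [277.87681041 224.95833872]
```

play_rows --pt "1 1.5 -4 0 0 0 -1" --pt "0 0 -6 0 0 0 -1" --pt "0 0 -6 0 0 0 -1" --pt "0 0 -3 0 0 0 -1"

```text
time_s: 23.22
eef_pos: [629.2, 89.8, 114.7]
ee_rot: [-0.0, 0.67, 0.742, 0.001]
force: [0.1, -0.3, -1.1]
grip_width: 0.22
```

```bash
python3 -c "from h import *;st()"
```

```text
t 23.22 pos [629.2  89.8 114.7] phi 5.80 fixtilt [-0.002  0.002] F [ 0.1 -0.3 -1.1] g 0.220
```

play_rows --pt "-1 0.5 -4 0 0 0 -1" --pt "-0.3 0 -4 0 0 0 -1" --pt "-0.3 0 -3 0 0 0 -1"

```text
time_s: 23.47
eef_pos: [627.5, 90.3, 102.5]
ee_rot: [-0.0, 0.67, 0.742, 0.001]
force: [-0.1, 0.2, 0.1]
grip_width: 0.227
```

```bash
python3 -c "from h import *;st()"
```

```text
t 23.47 pos [627.5  90.3 102.5] phi 5.80 fixtilt [-0.002  0.002] F [-0.1  0.2  0.1] g 0.227
```

No contact, with the vial base about 7 mm above the well floor. Continuing gently.

play_rows --pt "0 0 -2.5 0 0 0 -1" --pt "0 0 -2.5 0 0 0 -1" --pt "0 0 -1.5 0 0 0 -1"

```text
time_s: 23.72
eef_pos: [627.5, 90.3, 95.2]
ee_rot: [0.0, 0.67, 0.742, 0.001]
force: [-1.4, 0.3, 11.5]
grip_width: 0.222
```

```bash
python3 -c "from h import *;st()"
```

```text
t 23.72 pos [627.5  90.3  95.2] phi 5.81 fixtilt [-0.002  0.002] F [-1.4  0.3 11.5] g 0.222
```

Floor contact at z = 95.2 (predicted 95.4). Releasing.

play_rows --pt "0 0 0.5 0 0 0 -1" --pt "0 0 0 0 0 0 0" --pt "0 0 0 0 0 0 1" --pt "0 0 0 0 0 0 1" --pt "0 0 0 0 0 0 1"

```text
time_s: 24.13
eef_pos: [627.7, 90.3, 96.0]
ee_rot: [0.0, 0.67, 0.742, 0.002]
force: [-0.7, 0.6, 0.8]
grip_width: 0.781
```

play_rows --pt "0 0 5 0 0 0 1" --pt "0 0 20 0 0 0 1" --pt "0 0 40 0 0 0 1" --pt "-10 -5 40 0 0 0 1" --pt "-30 -10 30 0 0 0 1"

```text
time_s: 24.55
eef_pos: [586.5, 76.4, 226.7]
ee_rot: [-0.005, 0.67, 0.742, -0.003]
force: [-0.8, 0.0, 1.3]
grip_width: 0.994
```

play_rows --pt "-35 -15 20 0 0 0 1" --pt "-35 -20 0 0 0 0 1" --pt "-15 -5 0 0 0 0 1" --pt "0 0 0 0 0 0 1"

```text
time_s: 24.88
eef_pos: [498.6, 35.2, 256.3]
ee_rot: [0.001, 0.67, 0.743, 0.001]
force: [0.3, -0.0, 0.9]
grip_width: 1.002
```

```bash
python3 - <<'E'
from h import *
st()
W=cap('wrist');S=cap('side');C=cap('scene')
for n,q in zip('WSC',(W,S,C)): save(q,'f_%s.pkl'%n); cv2.imwrite('pics/f_%s.png'%n,q['img'])
def tri(d1,u,d2,v):
    c1,r1=ray(d1,u);c2,r2=ray(d2,v); s=np.linalg.lstsq(np.c_[r1,-r2],c2-c1,rcond=None)[0]
    p,q=c1+r1*s[0],c2+r2*s[1]; return ((p+q)/2).round(1),round(float(np.linalg.norm(p-q)),1)
def blob(d,P,h,th,inv=False):
    g=cv2.cvtColor(d['img'],cv2.COLOR_BGR2GRAY); x,y=proj(d,P)[0].round().astype(int); x0,y0=max(x-h,0),max(y-h,0); s=g[y0:y+h,x0:x+h]
    n,l,st_,c=cv2.connectedComponentsWithStats((s>th if inv else s<th).astype(np.uint8))
    print(P,'at',(x,y),[(st_[i].tolist(),(c[i]+[x0,y0]).round(1).tolist(),onz(d,c[i]+[x0,y0],P[2])[:2].round(1).tolist()) for i in range(1,n) if st_[i,4]>15])
print('W cap'); blob(W,[628.4,91.3,125],30,60)
print('W body low pts'); 
for n,q in (('S',S),('C',C)): print(n); blob(q,[628.4,91.3,120],9,75)
EOF=0
E
```

```text
t 24.88 pos [498.6  35.2 256.3] phi 5.90 fixtilt [-0.     0.004] F [ 0.3 -0.   0.9] g 1.002
W cap
[628.4, 91.3, 125] at (np.int64(444), np.int64(142)) [([0, 5, 39, 46, 916], [434.1, 141.3], [620.6, 90.8])]
W body low pts
S
[628.4, 91.3, 120] at (np.int64(243), np.int64(237)) [([7, 6, 8, 7, 44], [244.8, 236.7], [624.7, 88.8])]
C
[628.4, 91.3, 120] at (np.int64(271), np.int64(162)) [([7, 7, 6, 6, 32], [271.6, 162.7], [624.4, 85.3])]
```

```bash
python3 - <<'E'
from h import *
W,S,C=[load('f_%s.pkl'%n) for n in 'WSC']
c1,r1=ray(S,(244.8,236.7));c2,r2=ray(C,(271.6,162.7)); s=np.linalg.lstsq(np.c_[r1,-r2],c2-c1,rcond=None)[0]
print('cap tri',((c1+r1*s[0]+c2+r2*s[1])/2).round(1),'miss',np.linalg.norm(c1+r1*s[0]-c2-r2*s[1]).round(1))
def spots(d,c,yaw,ox,oy,z):
    g=cv2.cvtColor(d['img'],cv2.COLOR_BGR2GRAY)
    for P in box(c,yaw,2*ox,2*oy,z):
        x,y=proj(d,P)[0].round().astype(int)
        if not(8<x<552 and 8<y<412): print(P,'out',x,y);continue
        w=g[y-7:y+8,x-7:x+8].astype(float); b=(w>np.median(w)+50); n,l,st_,cc=cv2.connectedComponentsWithStats(b.astype(np.uint8))
        k=[(int(st_[i,4]),(onz(d,cc[i]+[x-7,y-7],z)[:2]-P[:2]).round(1).tolist()) for i in range(1,n) if 2<st_[i,4]<40]
        print(np.round(P,1),k)
print('det top');spots(W,(642,-66),5.4,16.2,12,95)
print('lens saddle');spots(W,(621,168),5.4,23,15,39)
print('hold saddle');spots(W,(628.4,91),5.4,23,15,39)
E
```

```text
cap tri [625.2  86.8 118.7] miss 1.3
det top
[627.  -79.5  95. ] [(12, [-7.0, -2.9])]
[624.7 -55.6  95. ] [(27, [4.5, 6.0])]
[659.3 -76.4  95. ] []
[657.  -52.5  95. ] [(39, [6.1, -0.8]), (13, [0.5, 1.1])]
lens saddle
[599.5 150.9  39. ] [(22, [0.7, 4.5])]
[596.7 180.8  39. ] [(33, [1.1, -0.8])]
[645.3 155.2  39. ] [(20, [0.0, 5.2])]
[642.5 185.1  39. ] [(4, [5.7, 4.7]), (3, [-0.3, 1.9])]
hold saddle
[606.9  73.9  39. ] [(23, [0.1, 0.4]), (5, [-3.6, -7.9])]
[604.1 103.8  39. ] [(27, [-2.3, 5.4]), (15, [1.0, -5.6])]
[652.7  78.2  39. ] []
[649.9 108.1  39. ] [(3, [-4.7, -7.1])]
```

```bash
python3 -c "
from h import *
st();print(ctrl.finish_job())"
```

```text
t 25.03 pos [500.9  35.9 254.7] phi 5.95 fixtilt [-0.001  0.002] F [-0.1 -0.  -0.6] g 1.006
the job is handed in; nothing more can be done
None
```

I seated the detector, vial holder and lens on the rail, stood the vial in the well and handed the job in at 25 s. By my checks everything is in range, but the hand-in reports no verdict.

| Item | Rail y measured | Allowed | Seating |
|---|---|---|---|
| Detector (snout to lamp) | about −164 mm | −171 to −156 | Pressed down to seat height (38 N reaction). |
| Holder | about −6 to −9 mm | −22 to 10 | TCP height at release within about 1 mm of seat height. |
| Lens | about 73 mm | 58 to 84 | TCP height at release within about 1 mm of seat height. |

- **Vial:** it met the well floor at z = 95.2 mm, against 95.4 predicted. Afterwards its cap was seen at 119 mm height, against about 120 expected for standing upright.
- **Bystanders:** I kept clear of the dropper bottle and beaker. I did not measure them again at the end.

**What went wrong or disagreed**
- The first grip on the detector was too high and slipped off. It rocked and came back upright in nearly the same place, and I gripped it again lower.
- On the first descent the detector touched the top of the end stop (about 37 N vertical, 41 N in all at the wrist). I don't know whether that counts against the 40 N pressing limit. I backed off and shifted it.
- The vial was gripped by its cap instead of its body, with the fingertips well above the well.
- The two fixed cameras put the cap about 3–4 mm off the well centre measured by the wrist camera. I took that as calibration error at that distance. The well's 2 mm play does not allow such an offset.
- The lens and holder positions by ring and by saddle screws differed by 2–3 mm.
- The final check on the detector's top screws was inconclusive. Its position rests on the picture taken just after release.
- I had used all 16 picture views, so the final state was checked by numbers only.

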